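# Close the chamber cover crosswise

## Task

Tighten the cover of the small grey pressure chamber with its four T-handled nuts, in two rounds, crosswise in each round (one nut, then the one diagonally opposite, then the other two). In the first round turn each nut clockwise only until you feel it bear lightly on the cover; in the second round make each one firm by hand, but do not overtighten. Let go at the end and leave the things standing round it undisturbed.

Things in the scene. Friction and masses are not known exactly. Their poses are not given: they have to be found in the camera images.
- knob_1: first of four equal T-handled hand nuts at the corners of the cover, numbered round the square: 1 and 3 are diagonally opposite, 2 and 4 too. Origin: on the nut's upright axis at the height of its cross bar (82 mm above the table at the start); z up, x along the bar. Bar 10 mm thick, 84 mm over all; a black ball of 16 mm diameter at each end, centred 34 mm from the axis; hub 24 mm, its top 9 mm above the origin
- knob_2: T-handled hand nut, same as knob_1. All tighten clockwise seen from above, stay where they are left and advance 4 mm per radian (steep thread). Under each a sprung, rubber-faced washer of 33 mm hangs clear of the cover at the start, by 0.2 to 5.2 mm: how low it hangs differs from nut to nut and is not known, so the nut runs free for 0.05 to 1.3 rad before it bears
- knob_3: T-handled hand nut, same as knob_1, opposite it. Feel of each nut, as sideways push at a ball, square to the bar, while it turns (standing still the felt push is a fifth lower): about 1.6 N running free; once the washer bears, about 14 N more per radian (clamping load 50 N per radian). 3 to 7 N (load about 12 N) is lightly bearing, 12 to 16 N (load about 42 N) is firm, over 20 N is overtightened
- knob_4: T-handled hand nut, same as knob_1, opposite knob_2. The balls can be pushed round with closed fingers. As a turning moment the feel is 0.055 N m running free, 0.10 to 0.22 N m lightly bearing, 0.4 to 0.55 N m firm
- chamber: grey square chamber body, 190x190 mm, 42 mm high, rubber feet, fixed to the table; brass hose nipple on its +x side (reaches 127 mm from the centre, 19 mm above the table). Origin: centre of its underside; z up. The nut axes stand at x, y = +-62 mm: knob_1 (-,-), knob_2 (+,-), knob_3 (+,+), knob_4 (-,+)
- cover: loose square aluminium plate 163x163x10 mm with a round sight glass (72 mm diameter, 7 mm above the plate), lying in the chamber's recess, its top 44 mm above the table. Origin: centre of its underside; z up
- petri_dish: bystander: glass petri dish, 60 mm diameter, 14 mm high; origin at the centre of its underside
- stopper: bystander: rubber stopper, 27 mm diameter, 26 mm high; origin at the centre of its underside
- tape_roll: bystander: roll of white thread tape, 37x42x18 mm; origin at the centre of its underside
There are look-alikes about, which are no part of the job. What is meant by the cover is not blue or pink, and is the larger of those in its own colour.

How it is judged (in metres and radians):
On the way, in this order (a step that is already met when the one before it is completed fails the run):
1. first round: two diagonally opposite nuts bear lightly on the cover (clamping load 2.5 to 25 N each) while the other two do not bear yet (((contact force between knob_1 and cover between 2.5 and 25 N and contact force between knob_3 and cover between 2.5 and 25 N and contact force between each of knob_2, knob_4 and cover below 1 N) or (contact force between knob_2 and cover between 2.5 and 25 N and contact force between knob_4 and cover between 2.5 and 25 N and contact force between each of knob_1, knob_3 and cover below 1 N))), for 0.2 s.
2. first round complete: all four nuts bear lightly (2.5 to 25 N each) (contact force between knob_1 and cover between 2.5 and 25 N and contact force between knob_2 and cover between 2.5 and 25 N and contact force between knob_3 and cover between 2.5 and 25 N and contact force between knob_4 and cover between 2.5 and 25 N), for 0.2 s.
3. second round: two diagonally opposite nuts are firm (over 28 N) while the other two are still light (under 25 N) (((contact force between knob_1 and cover between 28 and 70 N and contact force between knob_3 and cover between 28 and 70 N and contact force between each of knob_2, knob_4 and cover below 25 N) or (contact force between knob_2 and cover between 28 and 70 N and contact force between knob_4 and cover between 28 and 70 N and contact force between each of knob_1, knob_3 and cover below 25 N))), for 0.2 s.
At the end, for the whole second after the job is handed in: All four nuts press the cover with a clamping load of 28 to 70 N each and stand still, the cover lies flat in its recess (within 2 mm and 0.02 rad), and nothing is touched (contact force between knob_1 and cover between 28 and 70 N and contact force between knob_2 and cover between 28 and 70 N and contact force between knob_3 and cover between 28 and 70 N and contact force between knob_4 and cover between 28 and 70 N and z of cover in the frame of chamber below 0.036 m and angle between the z axis of cover and the z axis of chamber, either way round below 0.02 rad and angular speed of each of knob_1, knob_2, knob_3, knob_4 below 0.05 rad/s).
It fails at once if a nut is overtightened (clamping load over 75 N) (contact force between any of knob_1, knob_2, knob_3, knob_4 and cover above 75 N).
It fails at once if a nut is made firm (over 30 N) while another does not bear on the cover yet (contact force between any of knob_1, knob_2, knob_3, knob_4 and cover above 30 N and contact force between any of knob_1, knob_2, knob_3, knob_4 and cover below 0.5 N).
It fails at once if a bystander (petri dish, stopper, tape roll) is moved more than 30 mm (distance of any of petri_dish, stopper, tape_roll from where it was at the start of the episode above 0.03 m).
It also fails if it takes over 72 s, if anything falls off the work surface, if the arm or the gripper's body presses on something with over 40 N, if the wrist force passes 120 N, or if a joint passes its speed limit or range.

## Robot

A 7-joint arm with a two-finger parallel gripper is mounted at the origin on a cart in front of the work surface, level with it; the furniture and walls round the work are solid. World frame = base frame: x ahead of the robot, y to its left, z up, the work surface at z = 0. Lengths are in mm, angles in rad, forces in N, time in s.
With the tool pointing down it reaches from about 425 to 1025 mm from the base axis. Payload 9.4 kg.
Tool frame: the origin (TCP) lies midway between the tips of the shut fingers; the grasp point (between the pads) lies 19 mm behind it; z points along the fingers, y is the direction in which the jaws open and shut (so a half turn about z gives the same grasp; the last joint's range is limited). The gripper opens to 93 mm and grips with 3 to 60 N. Pads are 15 mm wide; open, the fingers measure 128 mm over their backs; the gripper's body (75 mm by 188 mm) begins 65 mm behind the grasp point.
Start: joints at [-1.322, 0.599, -0.003, 1.599, 0.002, 0.943, -0.08], TCP at [232.053, 686.859, 218.618] pointing down, gripper open.
Joint ranges: [-2.57, 2.57], [-0.35, 1.97], [-1.29, 1.29], [0.11, 2.56], [-1.05, 4.19], [0.11, 1.86], [-2.63, 2.63]. Speed limits (rad/s): [2.22, 2.22, 3.01, 3.01, 3.14, 3.14, 3.14].

## Interface

Orientations are given as a unit quaternion [x, y, z, w].
In Python, from bench import get_state, read_camera, camera_info, close_job gives the robot as it stands. The module is installed in compiled form; this text tells all that it offers.
- The arm moves only by the tool send_rows, never from a script. Its argument "commands" is a list of rows, each a list of 7 numbers: the turn, a rotation vector about the tool's x, y, z in degrees, then the shift along the tool's x, y, z in cm, then the closure, from -1 (fully open) to 1 (shut), so that 0 is half open. A call has 1 to 12 rows; each row shifts and turns the commanded pose from where the row before left it, along the tool's axes as they then stand; what a row does not reach is not made up. A row lasts 1/10 s, in which the tool goes at most 50 mm and 8.59 degrees, less where a joint would pass 70% of its speed; a pose out of reach is approached as far as the arm can. A call with a gripper value outside its range is refused whole. The fingers move at their own pace and stop on an object; "grip_force" is the grip in N (left out, the last holds). Time passes only in rows, so rows that do not move let the fingers close. It gives the time, the measured TCP pose, the force and the opening at its end, in the units of the state.
- get_state(): the state, without advancing time (a new reading comes with each control period).
- read_camera(name): name is "side" or "top" or "wrist"; returns (picture, depth): 480x640x3 uint8, red, green, blue; 480x640 float32, mm along the optical axis (not along the pixel's ray), 0 where there is no reading.
- camera_info(name): a dict with "camera_matrix" (3x3 intrinsics, pixels), "eye" and "rotation" of the camera in the world. Camera axes: x right, y up, looking along -z (the intrinsics and any distortion apply to the point x, -y, -z); pixel columns grow to the right and rows downward; lengths in mm; the calibration is good to about 2 mm. A picture is of the moment at which its call begins: read the wrist's pose just before it. camera_info takes no time and is no camera call; for the wrist camera it gives the pose at the moment of the call.
- close_job(): hands the job in, once; it reports no verdict.
The state is a dict: "t": time; "qpos": joint angles; "joint_vel": joint speeds; "joint_torque": joint torques, N m; "tool_pos": TCP position; "orientation": TCP orientation; "wrist_force": force on the tool from outside, world axes, zero at the start; "torque": the same for the moment, N m; "opening": opening from 0.0 (shut) to 1.0 (fully open).
Only numpy, scipy, OpenCV 4.12 (cv2) and the standard library are available. Lean on these libraries where they do the work, as an engineer would, in place of code of your own. Each camera call takes 0.05 s, during which the arm holds its last target.

## Working session

There is one attempt and no reset: what is moved stays moved. The work goes in short steps, Python scripts to look and compute and a tool call to move; the robot and the scene stay as the last step left them, time stands still between calls to the robot, and variables do not carry over. Pictures are saved under pics/ and viewed, and the job is handed in when it is done.

Besides the shell and the picture viewer there is one more tool, called after "Emit:" as name([rows], argument=value, ...), one row to a line, values as JSON. send_rows: Moves the arm, as the interface text tells. Its arguments: {"type":"object","properties":{"commands":{"type":"array"},"grip_force":{"type":"number"}},"required":["commands"]}

```bash
mkdir -p pics; ls; python3 - <<'E'
from bench import *
import cv2,numpy as np
s=get_state()
for k,v in s.items(): print(k,np.round(v,4))
for n in("top","side","wrist"):
    i=camera_info(n); print(n,i)
    p,d=read_camera(n); cv2.imwrite(f"pics/{n}0.png",p[:,:,::-1]); np.save(f"{n}0.npy",d)
E
```

```text
pics
t 0.0
qpos [-1.3217  0.6001 -0.0026  1.6001  0.0018  0.9429 -0.0798]
joint_vel [-0.0011 -0.0005  0.0017  0.0028 -0.0002 -0.0007 -0.0011]
joint_torque [ 9.00000e-04 -7.65073e+01  1.49800e+00 -2.52343e+01 -5.24000e-02
  1.72000e-02  2.00000e-04]
tool_pos [231.8997 686.3961 217.7548]
orientation [ 1.621e-01  9.868e-01 -8.000e-04 -1.000e-04]
wrist_force [-0.2648  0.3962 -0.0708]
torque [-0.0173 -0.0258 -0.0175]
opening 1.0011
top {'camera_matrix': array([[560.89819164,   0.        , 320.46765863],
       [  0.        , 560.89819164, 248.61180411],
       [  0.        ,   0.        ,   1.        ]]), 'eye': array([ 391.23295806,  -81.4522831 , 1547.60239889]), 'rotation': array([-0.05701228,  0.04863948,  0.70922502, -0.70098764])}
side {'camera_matrix': array([[540.55366052,   0.        , 320.41946366],
       [  0.        , 540.55366052, 235.689655  ],
       [  0.        ,   0.        ,   1.        ]]), 'eye': array([ 620.95117416, 1147.0748904 ,  823.78207894]), 'rotation': array([ 0.01223018,  0.49567949,  0.86841218, -0.00354245])}
wrist {'camera_matrix': array([[399.43401487,   0.        , 324.97847221],
       [  0.        , 399.43401487, 240.01689356],
       [  0.        ,   0.        ,   1.        ]]), 'eye': array([170.06603263, 707.94426449, 382.96718553]), 'rotation': array([-0.09841362, -0.06984572,  0.57880765,  0.80648499])}
```

View pics/top0.png

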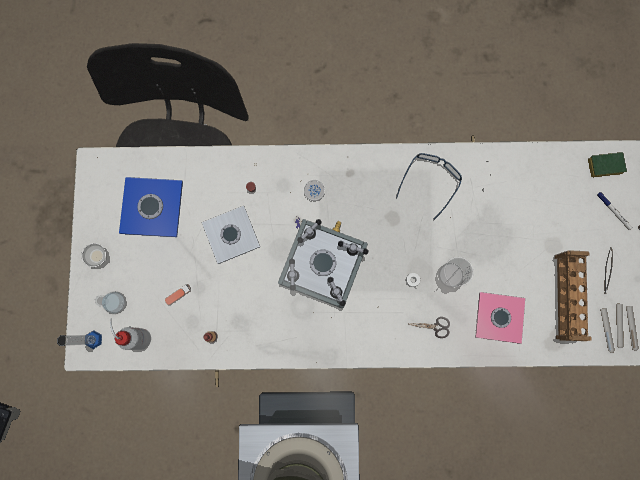

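View pics/side0.png

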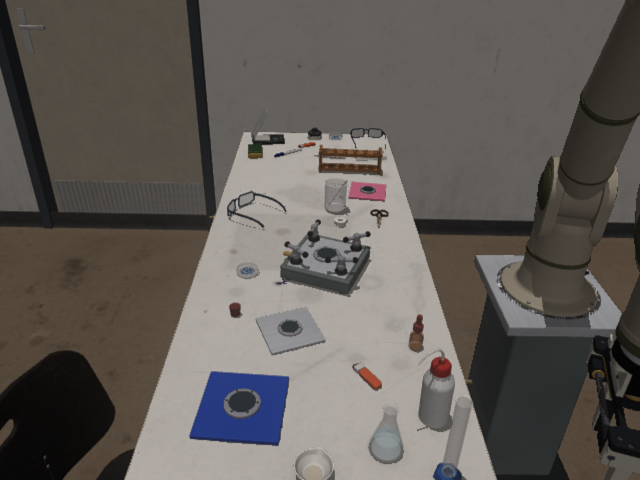

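View pics/wrist0.png

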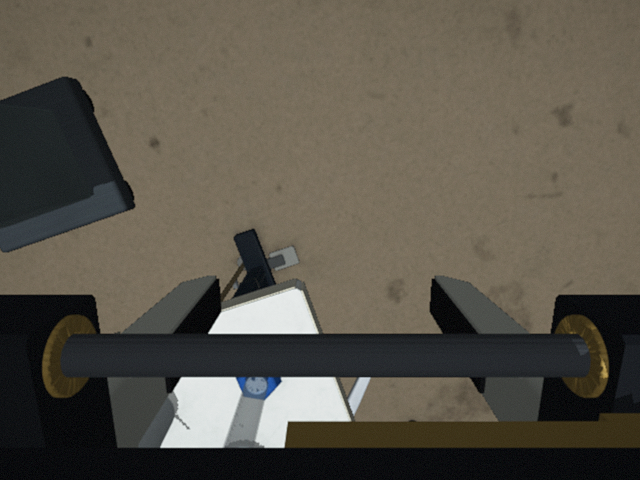

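```bash
cat > h.py <<'E'
from bench import *
import cv2,numpy as np
from scipy.spatial.transform import Rotation as R
def deproj(ci,u,v,d):
    K=ci["camera_matrix"]; x=(u-K[0,2])/K[0,0]*d; y=(v-K[1,2])/K[1,1]*d
    M=ci["rotation"]; M=R.from_quat(M) if np.ndim(M)==1 else R.from_matrix(M)
    return M.apply(np.stack([x,-y,-d],-1))+ci["eye"]
def rayz(ci,u,v,z):
    p=deproj(ci,np.asarray(u,float),np.asarray(v,float),np.ones_like(np.asarray(u,float))); e=ci["eye"]
    t=(z-e[2])/(p[...,2]-e[2]); return e+(p-e)*t[...,None]
def proj(ci,P):
    M=R.from_quat(ci["rotation"]); c=M.inv().apply(np.atleast_2d(P)-ci["eye"]); K=ci["camera_matrix"]
    return np.stack([K[0,0]*c[:,0]/-c[:,2]+K[0,2],K[1,1]*-c[:,1]/-c[:,2]+K[1,2]],-1)
E
python3 - <<'E'
from h import *
p=cv2.imread("pics/top0.png"); c=p[210:315,270:375]; cv2.imwrite("pics/topz.png",cv2.resize(c,(600,600),interpolation=cv2.INTER_CUBIC)) 
p=cv2.imread("pics/side0.png"); c=p[210:300,270:390]; cv2.imwrite("pics/sidez.png",cv2.resize(c,(800,600),interpolation=cv2.INTER_CUBIC))
ci=camera_info("top"); d=np.load("top0.npy")
print(rayz(ci,[323,314,251,413,209],[263,190,187,280,337],[50,14,26,18,30]))
E
```

```text
[[ 577.78052034  -71.278159     50.        ]
 [ 789.19967605  -48.1026066    14.        ]
 [ 797.16673043  127.6226692    26.        ]
 [ 532.00547432 -316.14851689   18.        ]
 [ 384.28840177  236.59792399   30.        ]]
```

View pics/topz.png

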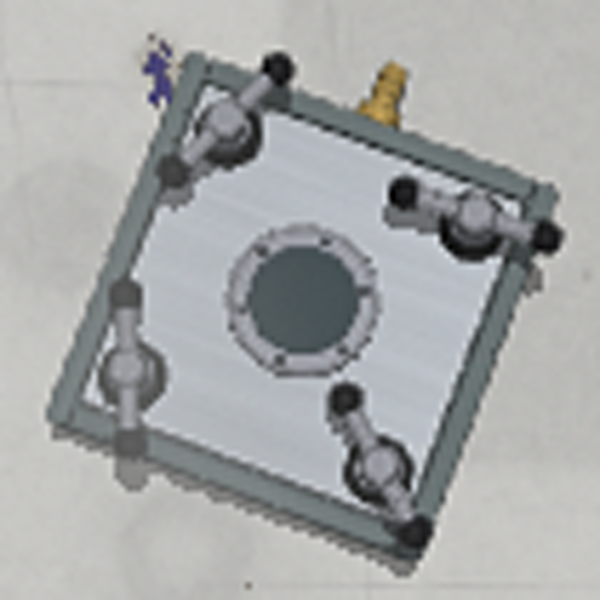

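View pics/sidez.png

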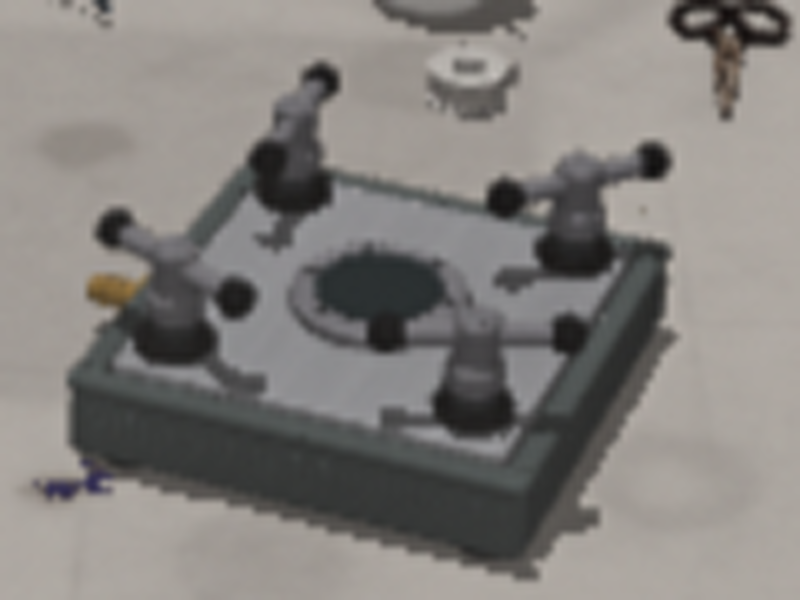

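```bash
cat > sq.py <<'E'
from h import *
def fit(ci,uv,names,z=82):
    P=rayz(ci,uv[:,0],uv[:,1],np.full(len(uv),float(z)))[:,:2].reshape(-1,2,2)
    c=P.mean(1); 
    loc={1:(-62,-62),2:(62,-62),3:(62,62),4:(-62,62)}
    L=np.array([loc[n] for n in names],float); lc=(L-L.mean(0))@[1,1j]; cc=(c-c.mean(0))@[1,1j]
    s=np.vdot(lc,cc)/np.vdot(lc,lc); yaw=np.angle(s); o=c.mean(0)-np.array([(s/abs(s)*(L.mean(0)@[1,1j])).real,(s/abs(s)*(L.mean(0)@[1,1j])).imag])
    print("scale",abs(s),"yaw",np.degrees(yaw),"centre",o)
    for n,cn,pp in zip(names,c,P):
        w=s/abs(s)*complex(*loc[n]); f=o+[w.real,w.imag]; b=pp[0]-pp[1]
        print(n,"meas",cn.round(1),"fit",f.round(1),"bar",np.degrees(np.arctan2(b[1],b[0])).round(1)%180,"len",np.hypot(*b).round(1))
E
python3 - <<'E'
from sq import *
uv=np.array([(278,68),(174,170),(404,192),(547,236),(346,397),(413,533),(126,295),(130,440)],float)*105/600+[269.5,209.5]
fit(camera_info("top"),uv,[3,2,1,4])
E
```

```text
scale 1.0003966954551837 yaw -21.822469502623797 centre [580.9334085  -69.93616189]
3 meas [661.7 -35.5] fit [661.5 -35.4] bar 134.3 len 68.1
2 meas [ 615.6 -150.4] fit [ 615.4 -150.5] bar 71.9 len 69.1
1 meas [ 500.1 -104.3] fit [ 500.3 -104.4] bar 25.4 len 69.2
4 meas [546.3  10.5] fit [546.4  10.7] bar 1.4 len 67.0
```

Emit:
send_rows([
  [0,0,0,0,0,-4,0],
  [0,0,0,0,0,-4,0],
  [0,0,0,-3.4,-2.9,0,0],
  [0,0,0,-3.4,-2.9,0,0],
  [0,0,0,-3.4,-2.9,0,0],
  [0,0,0,-3.4,-2.9,0,0],
  [0,0,0,-3.4,-2.9,0,0],
  [0,0,0,-3.4,-2.9,0,0],
  [0,0,0,-3.4,-2.9,0,0],
  [0,0,0,-3.4,-2.9,0,0],
  [0,0,0,-3.4,-2.9,0,0],
  [0,0,0,-3.4,-2.9,0,0],
], grip_force=30)

```text
t: 1.35
tool_pos: [461.9, 301.5, 298.6]
orientation: [0.162, 0.987, -0.0, 0.0]
wrist_force: [0.6, -0.1, 0.4]
opening: 0.502
```

Emit:
send_rows([
  [0,0,0,-3.4,-2.9,0,0],
  [0,0,0,-3.4,-2.9,0,0],
  [0,0,0,-3.4,-2.9,0,0],
  [0,0,0,-3.4,-2.9,0,0],
  [0,0,8,0,0,0,0],
  [0,0,8,0,0,0,0],
  [0,0,8,0,0,0,0],
  [0,0,8,0,0,0,0],
  [0,0,8,0,0,0,0],
  [0,0,8,0,0,0,0],
  [0,0,8,0,0,0,0],
  [0,0,8,0,0,0,0],
])

```text
t: 2.55
tool_pos: [552.9, 149.8, 298.5]
orientation: [0.663, 0.749, -0.0, -0.0]
wrist_force: [-0.0, -0.1, 0.2]
opening: 0.499
```

```bash
cat >> h.py <<'E'
NUT={1:(500.3,-104.4),2:(615.4,-150.5),3:(661.5,-35.4),4:(546.4,10.7)}
def yaw(s):
    x=R.from_quat(s["orientation"]).as_matrix()[:,0]; return np.degrees(np.arctan2(x[1],x[0]))
def rep(n=None,jawwant=None,z=None):
    s=get_state(); m=R.from_quat(s["orientation"]).as_matrix()
    print("t",round(s["t"],2),"tcp",np.round(s["tool_pos"],1),"yaw",yaw(s).round(2),"jaw",((yaw(s)-90)%180).round(2),"q",np.round(s["qpos"],2),"open",round(s["opening"],3))
    print("F",np.round(s["wrist_force"],2),"T",np.round(s["torque"],3),"tilt",np.round(m[:,2],3))
    if n:
        d=np.array([*NUT[n],z if z else s["tool_pos"][2]])-s["tool_pos"]
        print("tool-frame delta cm",np.round(m.T@d/10,2))
        r=s["tool_pos"]-np.array([*NUT[n],82]); print("Mz about nut if T at tcp:",round(s["torque"][2]+(r[0]*s["wrist_force"][1]-r[1]*s["wrist_force"][0])/1000,3))
    return s
E
python3 -c "
from h import *
rep(3,z=66)
p,d=read_camera('wrist');cv2.imwrite('pics/w1.png',p[:,:,::-1])"
```

```text
t 2.55 tcp [552.9 149.8 298.5] yaw 97.0 jaw 7.0 q [-0.65  0.35  0.4   1.88 -0.16  0.95 -0.06] open 0.499
F [-0.01 -0.1   0.16] T [-0.007  0.088  0.002] tilt [-0. -0. -1.]
tool-frame delta cm [-19.71   8.53  23.25]
Mz about nut if T at tcp: 0.014
```

View pics/w1.png

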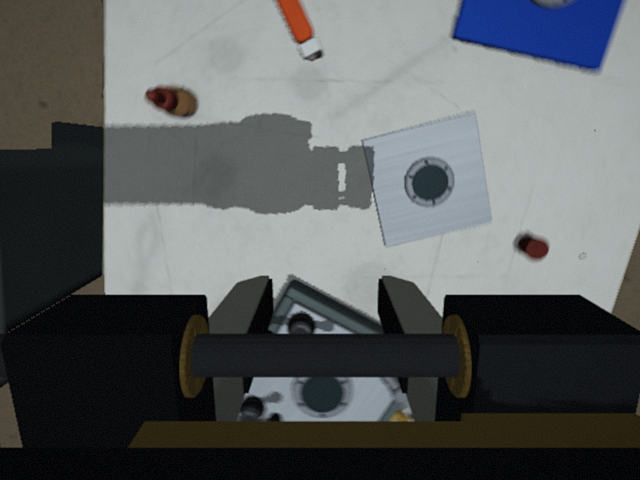

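Emit:
send_rows([
  [0,0,0,-4,1.7,0,0],
  [0,0,0,-4,1.7,0,0],
  [0,0,0,-4,1.7,0,0],
  [0,0,0,-4,1.7,0,0],
  [0,0,0,-3.7,1.73,0,0],
  [0,0,0,0,0,4.5,0],
  [0,0,0,0,0,4.5,0],
  [0,0,0,0,0,4,0],
  [0,0,0,0,0,0,0],
])

```text
t: 3.5
tool_pos: [659.6, -34.1, 163.5]
orientation: [0.659, 0.752, -0.003, -0.003]
wrist_force: [-0.7, 0.4, -0.1]
opening: 0.502
```

```bash
python3 -c "
from h import *
s=rep(3,z=66)
p,d=read_camera('wrist');cv2.imwrite('pics/w2.png',p[:,:,::-1])
p,d=read_camera('top');cv2.imwrite('pics/t2.png',cv2.resize(p[210:315,270:375,::-1],(600,600)))"
```

```text
t 3.5 tcp [659.6 -34.1 163.5] yaw 97.48 jaw 7.48 q [-0.26  0.61  0.35  1.81 -0.28  0.78  0.37] open 0.502
F [-0.69  0.44 -0.05] T [-0.036  0.14  -0.041] tilt [-0.009  0.    -1.   ]
tool-frame delta cm [-0.17  0.26  9.74]
Mz about nut if T at tcp: -0.041
```

View pics/w2.png

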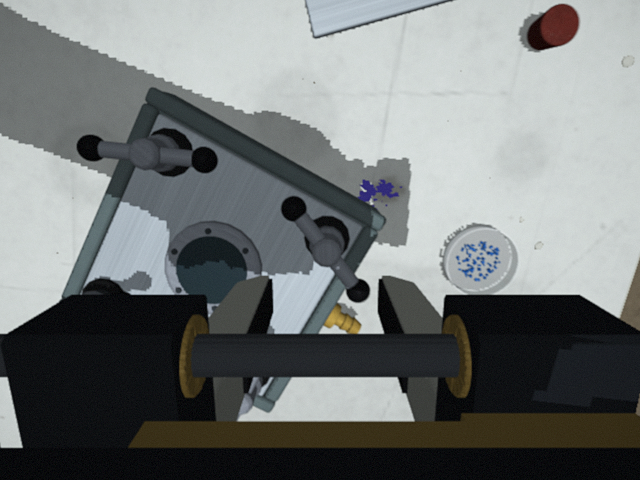

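```bash
python3 -c "
from sq import *
ci=camera_info('wrist');print(ci['eye'],R.from_quat(ci['rotation']).as_matrix())
for n in NUT: print(n,proj(ci,[*NUT[n],82]))
fit(ci,np.array([(293,208),(359,291),(89,147),(204,159)],float),[3,4])
"
```

```text
[655.27929149  30.89490077 334.07215698] [[ 0.9916844  -0.12531704 -0.02928617]
 [ 0.12868315  0.96268732  0.23806253]
 [-0.00163986 -0.23985154  0.97080819]]
1 [[ 74.67583694 313.87446428]]
2 [[237.94389595 392.09722136]]
3 [[321.99251448 246.36198406]]
4 [[146.3527349  151.37969218]]
scale 1.0288165100078746 yaw -21.880982130565236 centre [582.71349364 -71.57282664]
3 meas [665.  -37.8] fit [663.4 -37.1] bar 134.9 len 70.9
4 meas [546.6   9.7] fit [548.3   9.1] bar 1.5 len 70.6
```

Emit:
send_rows([
  [0,0,0,-0.2,0.25,3,0],
  [0,0,0,0,0,3,0],
  [0,0,0,0,0,2.2,0],
  [0,0,0,0,0,1.5,0],
  [0,0,0,0,0,0,0],
  [0,0,0,0,0,0,0],
])

```text
t: 4.2
tool_pos: [666.6, -36.4, 73.3]
orientation: [0.66, 0.751, 0.001, 0.001]
wrist_force: [0.1, -0.3, 0.3]
opening: 0.501
```

```bash
python3 -c "
from h import *
s=rep(3,z=66)"
```

```text
t 4.2 tcp [666.6 -36.4  73.3] yaw 97.35 jaw 7.35 q [-0.22  0.72  0.29  1.86 -0.34  0.61  0.42] open 0.501
F [ 0.09 -0.33  0.33] T [-0.04   0.032 -0.051] tilt [ 0.002 -0.    -1.   ]
tool-frame delta cm [ 0.17 -0.5   0.73]
Mz about nut if T at tcp: -0.053
```

Emit:
send_rows([
  [0,0,0,0,-0.43,0.6,0],
  [0,0,0,0,0,0,0],
])

```text
t: 4.4
tool_pos: [660.9, -36.9, 66.1]
orientation: [0.66, 0.751, 0.0, 0.0]
wrist_force: [-0.1, 0.2, -0.1]
opening: 0.502
```

```bash
python3 -c "
from h import *
s=rep(3,z=66)
p,d=read_camera('wrist');cv2.imwrite('pics/w3.png',p[:,:,::-1]);s=rep(3,z=66)
p,d=read_camera('side');cv2.imwrite('pics/s3.png',cv2.resize(p[180:300,250:410,::-1],(800,600)));s=rep(3,z=66)
"
```

```text
t 4.4 tcp [660.9 -36.9  66.1] yaw 97.34 jaw 7.34 q [-0.21  0.72  0.29  1.87 -0.34  0.59  0.42] open 0.502
F [-0.1   0.24 -0.12] T [-0.069  0.074 -0.054] tilt [ 0.  0. -1.]
tool-frame delta cm [0.14 0.08 0.01]
Mz about nut if T at tcp: -0.054
t 4.45 tcp [661.1 -36.9  66.2] yaw 97.33 jaw 7.33 q [-0.21  0.72  0.29  1.87 -0.34  0.59  0.42] open 0.498
F [0.41 1.04 0.34] T [-0.053  0.087 -0.06 ] tilt [ 0.  0. -1.]
tool-frame delta cm [0.14 0.05 0.02]
Mz about nut if T at tcp: -0.059
t 4.5 tcp [661.4 -36.9  66.2] yaw 97.33 jaw 7.33 q [-0.21  0.72  0.29  1.87 -0.34  0.59  0.42] open 0.502
F [ 0.03 -0.47  0.48] T [-0.026 -0.012  0.055] tilt [ 0.001  0.    -1.   ]
tool-frame delta cm [0.14 0.03 0.02]
Mz about nut if T at tcp: 0.055
```

View pics/s3.png

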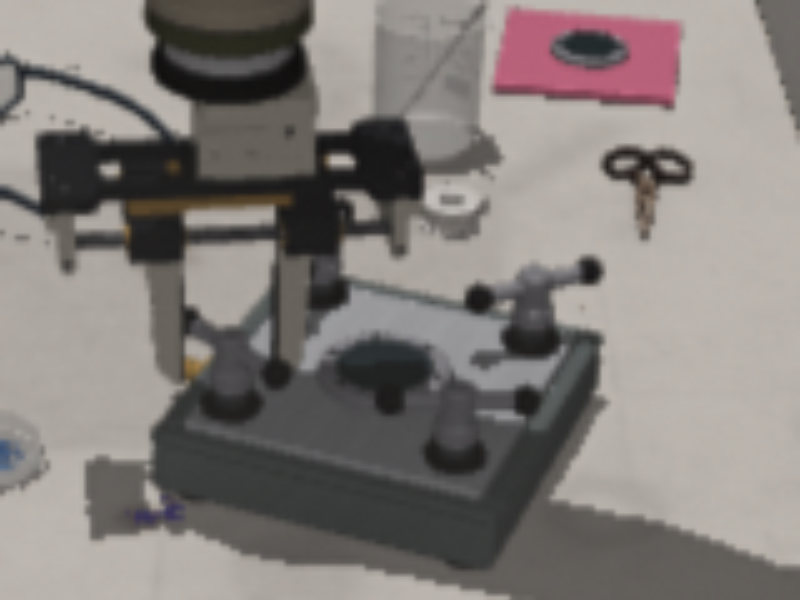

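View pics/w3.png

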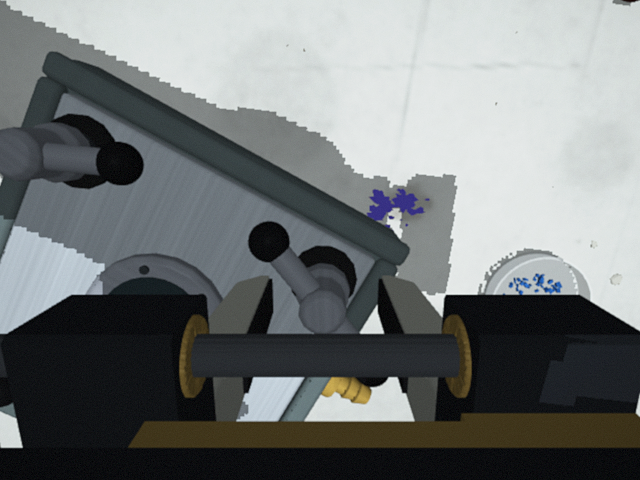

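Emit:
send_rows([
  [0,0,0,-0.4,0,0,0],
  [0,0,8,0,-0.07,0,0],
  [0,0,6,0,-0.05,0,0],
])

```text
t: 4.8
tool_pos: [661.2, -41.3, 66.0]
orientation: [0.749, 0.663, 0.0, 0.0]
wrist_force: [1.2, 2.1, 0.1]
opening: 0.504
```

```bash
cat >> h.py <<'E'
BAR={}
def feel(n,k=3,cam="side",z=66):
    """static mean over k readings; force in tool axes; nut offset in tool frame"""
    F=[];T=[]
    for i in range(k):
        s=get_state(); m=R.from_quat(s["orientation"]).as_matrix(); F.append(m.T@s["wrist_force"]); T.append(m.T@s["torque"])
        if i<k-1: read_camera(cam)
    F=np.array(F);T=np.array(T)
    f0=F[0]; f=F.mean(0)
    c=m.T@(np.array([*NUT[n],z])-s["tool_pos"])   # nut in tool frame mm
    # contact on +y finger: its -x face at x=-7.5
    xb=-7.5-8-c[0]; yb=np.sqrt(max(34**2-xb**2,0)); arm=(xb+8, yb)  # contact rel nut axis
    M=lambda f: -(arm[0]*f[1]-arm[1]*f[0])/1000
    ang=(yaw(s)-90+np.degrees(np.arcsin(-xb/34)) *-1)%180
    print("t %.2f yaw %.2f q7 %.2f nut-in-tool %s bar-if-contact %.1f"%(s["t"],yaw(s),s["qpos"][6],c.round(1),ang))
    print("F first",f0.round(2),"mean",f.round(2),"| M first %.3f mean %.3f | Tz mean %.3f  M from T,F %.3f"%(M(f0),M(f),T[:,2].mean(),T[:,2].mean()-(c[0]*f[1]-c[1]*f[0])/1000))
E
python3 -c "
from h import *
feel(3,1)"
```

```text
t 4.80 yaw 83.01 q7 0.26 nut-in-tool [ 5.9 -0.4  0. ] bar-if-contact 133.9
F first [ 2.2   0.97 -0.11] mean [ 2.2   0.97 -0.11] | M first 0.071 mean 0.071 | Tz mean -0.011  M from T,F -0.017
```

Emit:
send_rows([
  [0,0,4,0,-0.04,0,0],
  [0,0,4,0,-0.04,0,0],
])

```text
t: 5.0
tool_pos: [660.6, -40.7, 66.0]
orientation: [0.792, 0.61, 0.001, 0.0]
wrist_force: [1.1, 1.9, -0.9]
opening: 0.501
```

Emit:
send_rows([
  [0,0,4,0,-0.04,0,0],
  [0,0,4,0,-0.04,0,0],
])

```text
t: 5.2
tool_pos: [659.7, -40.3, 65.9]
orientation: [0.833, 0.553, 0.001, 0.0]
wrist_force: [1.0, 0.5, -1.2]
opening: 0.5
```

```bash
python3 -c "
from h import *
feel(3,2)"
```

```text
t 5.25 yaw 66.98 q7 0.06 nut-in-tool [ 5.1 -0.2 -0.2] bar-if-contact 119.7
F first [0.88 0.77 1.22] mean [0.89 0.59 0.35] | M first 0.034 mean 0.032 | Tz mean -0.025  M from T,F -0.028
```

Emit:
send_rows([
  [0,0,4,0,-0.04,0,0],
  [0,0,4,0,-0.04,0,0],
])

```text
t: 5.45
tool_pos: [658.8, -40.0, 65.8]
orientation: [0.869, 0.495, 0.0, 0.0]
wrist_force: [1.7, 0.7, -1.2]
opening: 0.5
```

```bash
python3 -c "
from h import *
feel(3,3)"
```

```text
t 5.55 yaw 59.37 q7 -0.04 nut-in-tool [ 5.4  0.1 -0.3] bar-if-contact 111.4
F first [1.42 1.09 1.22] mean [1.18 0.55 0.37] | M first 0.052 mean 0.039 | Tz mean -0.032  M from T,F -0.035
```

Emit:
send_rows([
  [0,0,4,0,-0.04,0,0],
  [0,0,4,0,-0.04,0,0],
])

```text
t: 5.75
tool_pos: [658.0, -39.7, 65.7]
orientation: [0.901, 0.433, 0.0, -0.0]
wrist_force: [2.1, 1.8, -1.9]
opening: 0.5
```

```bash
python3 -c "
from h import *
feel(3,3)"
```

```text
t 5.85 yaw 51.44 q7 -0.13 nut-in-tool [ 5.6  0.2 -0.3] bar-if-contact 103.1
F first [2.7  0.47 1.88] mean [1.53 0.38 0.61] | M first 0.078 mean 0.046 | Tz mean -0.045  M from T,F -0.047
```

Emit:
send_rows([
  [0,0,4,0,-0.04,0,0],
  [0,0,4,0,-0.04,0,0],
])

```text
t: 6.05
tool_pos: [657.7, -39.0, 65.7]
orientation: [0.929, 0.37, 0.001, 0.0]
wrist_force: [2.8, 1.9, -2.9]
opening: 0.503
```

```bash
sed -i 's/T\[:,2\].mean()-(c\[0\]\*f\[1\]-c\[1\]\*f\[0\])\/1000/-T[:,2].mean()+(c[0]*f[1]-c[1]*f[0])\/1000/' h.py;  python3 -c "
from h import *
feel(3,3)"
```

```text
t 6.15 yaw 43.50 q7 -0.23 nut-in-tool [ 5.3  0.1 -0.3] bar-if-contact 95.8
F first [3.34 0.58 2.95] mean [2.5  0.22 1.36] | M first 0.097 mean 0.070 | Tz mean -0.091  M from T,F 0.092
```

Emit:
send_rows([
  [0,0,4,0,-0.04,0,0],
  [0,0,4,0,-0.04,0,0],
])

```text
t: 6.35
tool_pos: [657.6, -38.3, 65.8]
orientation: [0.952, 0.305, 0.001, 0.0]
wrist_force: [5.3, 2.2, -4.3]
opening: 0.497
```

```bash
python3 -c "
from h import *
feel(3,3)"
```

```text
t 6.45 yaw 35.53 q7 -0.34 nut-in-tool [ 5.   0.1 -0.3] bar-if-contact 88.4
F first [5.62 1.27 4.35] mean [5.11 0.73 2.41] | M first 0.168 mean 0.148 | Tz mean -0.135  M from T,F 0.138
```

Emit:
send_rows([
  [0,0,-8,0,0.07,0,0],
  [0,0,-8,0,0.07,0,0],
  [0,0,0,0,0,-3.5,0],
  [0,0,0,0,0,-3.5,0],
  [0,0,-8,0,0,0,0],
  [0,0,-8,0,0,0,0],
  [0,0,-8,0,0,0,0],
  [0,0,-8,0,0,0,0],
  [0,0,-8,0,0,0,0],
  [0,0,-8,0,0,0,0],
  [0,0,-8,0,0,0,0],
  [0,0,-8,0,0,0,0],
])

```text
t: 7.65
tool_pos: [656.8, -40.7, 135.8]
orientation: [0.531, 0.848, -0.001, 0.0]
wrist_force: [0.4, 0.3, -0.9]
opening: 0.5
```

Emit:
send_rows([
  [0,0,-8,0,0,0,0],
  [0,0,-8,0,0,0,0],
  [0,0,-8,0,0,0,0],
  [0,0,-8,0,0,0,0],
  [0,0,-8,0,0,0,0],
  [0,0,-8,0,0,0,0],
  [0,0,0,0,0,0,0],
])

```text
t: 8.35
tool_pos: [656.9, -41.0, 135.8]
orientation: [0.142, 0.99, -0.0, -0.0]
wrist_force: [-0.6, -0.3, -0.1]
opening: 0.499
```

```bash
cat >> h.py <<'E'
def goto(n,z=66,off=5):
    s=rep(); m=R.from_quat(s["orientation"]).as_matrix()
    x=m[:,0]*[1,1,0]; t=np.array([*NUT[n],z])-off*x
    print("delta to approach pose cm",np.round(m.T@(t-s["tool_pos"])/10,2))
E
python3 -c "
from h import *
goto(1)"
```

```text
t 8.35 tcp [656.9 -41.  135.8] yaw 163.62 jaw 73.62 q [-0.04  0.61  0.02  1.83 -0.01  0.7   1.27] open 0.499
F [-0.63 -0.29 -0.09] T [-0.05   0.003  0.005] tilt [-0.    -0.001 -1.   ]
delta to approach pose cm [ 12.74 -10.49   6.99]
```

Emit:
send_rows([
  [0,0,0,3.18,-2.62,0,0],
  [0,0,0,3.18,-2.62,0,0],
  [0,0,0,3.18,-2.62,0,0],
  [0,0,0,3.2,-2.63,0,0],
  [0,0,0,0,0,1.5,0],
  [0,0,0,0,0,0,0],
])

```text
t: 8.95
tool_pos: [503.8, -104.6, 120.2]
orientation: [0.146, 0.989, -0.0, -0.001]
wrist_force: [0.8, 0.4, 0.1]
opening: 0.498
```

```bash
python3 -c "
from h import *
goto(1)
ci=camera_info('wrist'); p,d=read_camera('wrist');cv2.imwrite('pics/w4.png',p[:,:,::-1]); print(proj(ci,[*NUT[1],82]),proj(ci,[*NUT[4],82]))
goto(1)"
```

```text
t 8.95 tcp [ 503.8 -104.6  120.2] yaw 163.17 jaw 73.17 q [ 0.09  0.5   0.    2.17 -0.    0.48  1.37] open 0.498
F [0.79 0.43 0.12] T [-0.037 -0.006  0.008] tilt [-0.002 -0.    -1.   ]
delta to approach pose cm [-0.17 -0.08  5.42]
[[322.78574091 261.89521533]] [[552.56209335 281.15132876]]
t 9.0 tcp [ 505.1 -104.   120.6] yaw 163.25 jaw 73.25 q [ 0.09  0.5   0.    2.16 -0.    0.48  1.37] open 0.503
F [ 0.24  0.05 -0.79] T [-0.068 -0.01   0.014] tilt [-0. -0. -1.]
delta to approach pose cm [-0.05 -0.17  5.46]
```

View pics/w4.png

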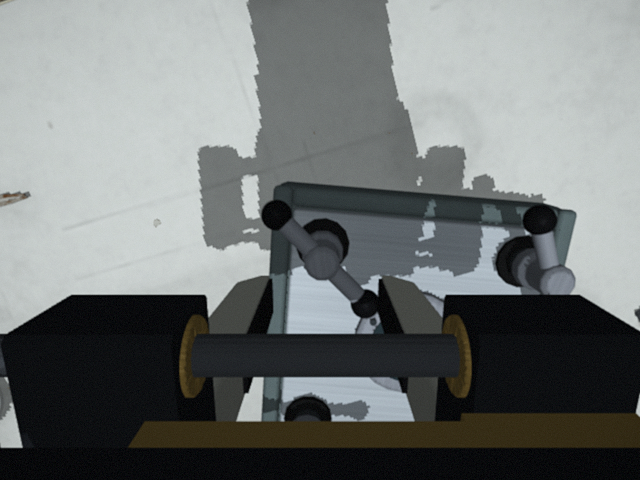

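Emit:
send_rows([
  [0,0,0,0,-0.15,3,0],
  [0,0,0,0,0,2.4,0],
  [0,0,0,0,0,0,0],
  [0,0,6,0,-0.05,0,0],
  [0,0,6,0,-0.05,0,0],
])

```text
t: 9.5
tool_pos: [504.7, -105.5, 67.3]
orientation: [0.249, 0.968, 0.0, -0.001]
wrist_force: [-2.2, 1.9, -0.3]
opening: 0.497
```

```bash
python3 -c "
from h import *
feel(1,2)"
```

```text
t 9.55 yaw 150.78 q7 1.24 nut-in-tool [ 4.3 -1.2  1.4] bar-if-contact 25.1
F first [2.89 0.6  0.34] mean [2.54 0.28 0.79] | M first 0.087 mean 0.073 | Tz mean -0.060  M from T,F 0.065
```

Emit:
send_rows([
  [0,0,4,0,-0.03,0,0],
])

```text
t: 9.65
tool_pos: [504.7, -105.7, 67.5]
orientation: [0.281, 0.96, 0.0, -0.0]
wrist_force: [-2.0, 1.9, -0.6]
opening: 0.5
```

```bash
python3 -c "
from h import *
feel(1,3)"
```

```text
t 9.75 yaw 147.41 q7 1.21 nut-in-tool [ 4.5 -1.2  1.4] bar-if-contact 21.5
F first [2.69 0.58 0.57] mean [2.07 0.33 0.69] | M first 0.081 mean 0.061 | Tz mean -0.017  M from T,F 0.021
```

Emit:
send_rows([
  [0,0,4,0,-0.03,0,0],
  [0,0,4,0,-0.03,0,0],
])

```text
t: 9.95
tool_pos: [504.3, -106.4, 67.3]
orientation: [0.347, 0.938, 0.0, 0.0]
wrist_force: [-1.7, 1.2, -2.2]
opening: 0.496
```

```bash
python3 -c "
from h import *
feel(1,3)"
```

```text
t 10.05 yaw 139.46 q7 1.13 nut-in-tool [ 4.5 -1.1  1.2] bar-if-contact 13.5
F first [ 2.07 -0.22  2.19] mean [1.67 0.51 1.56] | M first 0.054 mean 0.052 | Tz mean -0.026  M from T,F 0.030
```

Emit:
send_rows([
  [0,0,4,0,-0.03,0,0],
  [0,0,4,0,-0.03,0,0],
])

```text
t: 10.25
tool_pos: [503.9, -106.9, 67.1]
orientation: [0.411, 0.912, 0.0, 0.0]
wrist_force: [-0.0, 1.1, -0.9]
opening: 0.499
```

```bash
python3 -c "
from h import *
feel(1,3)"
```

```text
t 10.35 yaw 131.50 q7 1.05 nut-in-tool [ 4.4 -1.   1. ] bar-if-contact 5.7
F first [0.81 0.71 0.88] mean [0.96 0.33 0.85] | M first 0.031 mean 0.030 | Tz mean -0.033  M from T,F 0.036
```

Emit:
send_rows([
  [0,0,4,0,-0.03,0,0],
  [0,0,4,0,-0.03,0,0],
])

```text
t: 10.55
tool_pos: [503.5, -107.2, 66.9]
orientation: [0.473, 0.881, 0.0, 0.0]
wrist_force: [0.6, 2.2, -1.6]
opening: 0.505
```

```bash
python3 -c "
from h import *
feel(1,3)"
```

```text
t 10.65 yaw 123.54 q7 0.96 nut-in-tool [ 4.1 -1.1  0.8] bar-if-contact 178.3
F first [1.52 1.7  1.59] mean [2.07 0.96 1.07] | M first 0.062 mean 0.069 | Tz mean -0.067  M from T,F 0.073
```

Emit:
send_rows([
  [0,0,4,0,-0.03,0,0],
  [0,0,4,0,-0.03,0,0],
])

```text
t: 10.85
tool_pos: [502.9, -107.3, 66.8]
orientation: [0.533, 0.846, 0.0, -0.0]
wrist_force: [0.1, 5.3, -1.9]
opening: 0.503
```

```bash
python3 -c "
from h import *
feel(1,3)"
```

```text
t 10.95 yaw 115.58 q7 0.88 nut-in-tool [ 3.8 -1.1  0.7] bar-if-contact 171.1
F first [4.71 2.37 1.92] mean [3.93 2.17 2.3 ] | M first 0.159 mean 0.135 | Tz mean -0.087  M from T,F 0.099
```

Emit:
send_rows([
  [0,0,-8,0,0.07,0,0],
  [0,0,-8,0,0.07,0,0],
  [0,0,0,0,0,-3.5,0],
  [0,0,-8,0,0,-3.5,0],
  [0,0,0,0,0,0,0],
])

```text
t: 11.45
tool_pos: [506.2, -108.8, 140.5]
orientation: [0.344, 0.939, 0.0, 0.004]
wrist_force: [-0.1, -0.0, -0.3]
opening: 0.498
```

```bash
python3 -c "
from h import *
goto(4)"
```

```text
t 11.45 tcp [ 506.2 -108.8  140.5] yaw 139.79 jaw 49.79 q [-0.01  0.47  0.15  2.16 -0.14  0.52  1.11] open 0.498
F [-0.12 -0.01 -0.35] T [-0.028 -0.014 -0.033] tilt [ 0.007 -0.002 -1.   ]
delta to approach pose cm [ 4.19 11.7   7.46]
```

Emit:
send_rows([
  [0,0,0,1.4,3.9,0,0],
  [0,0,0,1.4,3.9,0,0],
  [0,0,0,1.4,3.9,0,0],
  [0,0,0,0,0,2,0],
  [0,0,0,0,0,0,0],
  [0,0,0,0,0,0,0],
])

```text
t: 12.05
tool_pos: [547.7, 7.7, 116.3]
orientation: [0.347, 0.938, -0.001, -0.0]
wrist_force: [-0.7, 0.2, -0.5]
opening: 0.5
```

```bash
python3 -c "
from h import *
goto(4)
ci=camera_info('wrist'); p,d=read_camera('wrist');cv2.imwrite('pics/w5.png',p[:,:,::-1]); print(proj(ci,[*NUT[4],82]),proj(ci,[*NUT[3],82]))
"
```

```text
t 12.05 tcp [547.7   7.7 116.3] yaw 139.35 jaw 49.35 q [-0.23  0.54  0.16  2.1  -0.17  0.51  0.91] open 0.5
F [-0.66  0.2  -0.46] T [-0.054 -0.012 -0.04 ] tilt [-0.001 -0.001 -1.   ]
delta to approach pose cm [-0.21  0.15  5.03]
[[326.8429596  265.12585202]] [[394.17874921 454.53273827]]
```

View pics/w5.png

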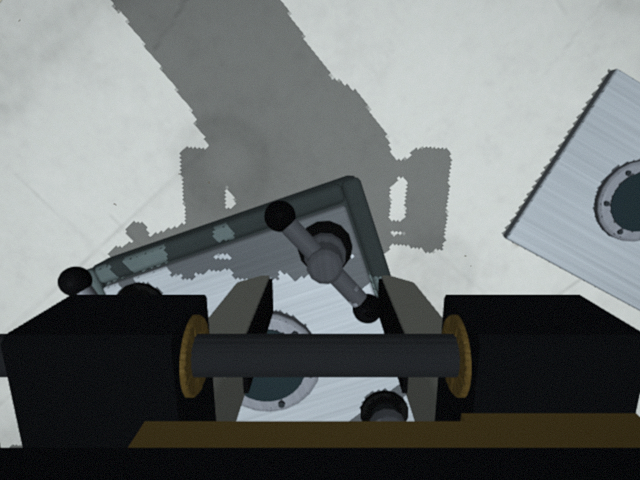

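Emit:
send_rows([
  [0,0,0,-0.2,0.1,3,0],
  [0,0,0,0,0,2,0],
  [0,0,0,0,0,0,0],
  [0,0,6,0,-0.05,0,0],
  [0,0,4,0,-0.03,0,0],
])

```text
t: 12.6
tool_pos: [549.6, 7.0, 67.7]
orientation: [0.43, 0.903, 0.0, -0.0]
wrist_force: [-0.9, 1.1, -0.9]
opening: 0.498
```

```bash
python3 -c "
from h import *
feel(4,2)"
```

```text
t 12.65 yaw 128.89 q7 0.82 nut-in-tool [ 4.8 -0.3  1.8] bar-if-contact 2.3
F first [1.4  0.03 0.91] mean [ 0.95 -0.24  0.89] | M first 0.039 mean 0.023 | Tz mean -0.065  M from T,F 0.065
```

Emit:
send_rows([
  [0,0,4,0,-0.03,0,0],
  [0,0,4,0,-0.03,0,0],
])

```text
t: 12.85
tool_pos: [549.2, 7.1, 67.8]
orientation: [0.49, 0.871, 0.0, -0.0]
wrist_force: [-0.7, 1.7, -1.9]
opening: 0.502
```

```bash
python3 -c "
from h import *
feel(4,3)"
```

```text
t 12.95 yaw 121.34 q7 0.74 nut-in-tool [ 4.6 -0.6  1.7] bar-if-contact 175.1
F first [1.84 0.31 1.92] mean [ 1.33 -0.3   0.69] | M first 0.054 mean 0.033 | Tz mean -0.025  M from T,F 0.025
```

Emit:
send_rows([
  [0,0,4,0,-0.03,0,0],
  [0,0,4,0,-0.03,0,0],
])

```text
t: 13.15
tool_pos: [548.8, 7.0, 67.4]
orientation: [0.549, 0.836, 0.0, -0.0]
wrist_force: [-0.4, 2.1, -1.9]
opening: 0.501
```

```bash
python3 -c "
from h import *
feel(4,3)"
```

```text
t 13.25 yaw 113.42 q7 0.65 nut-in-tool [ 4.5 -0.8  1.3] bar-if-contact 167.5
F first [2.13 0.45 1.87] mean [1.62 0.05 1.39] | M first 0.064 mean 0.045 | Tz mean -0.036  M from T,F 0.037
```

Emit:
send_rows([
  [0,0,4,0,-0.04,0,0],
  [0,0,4,0,-0.04,0,0],
])

```text
t: 13.45
tool_pos: [548.4, 6.7, 67.2]
orientation: [0.606, 0.796, 0.0, 0.0]
wrist_force: [-0.4, 2.6, -1.6]
opening: 0.501
```

```bash
python3 -c "
from h import *
feel(4,3)"
```

```text
t 13.55 yaw 105.48 q7 0.57 nut-in-tool [ 4.4 -0.8  1.1] bar-if-contact 159.7
F first [2.6  0.33 1.63] mean [1.91 0.13 1.3 ] | M first 0.076 mean 0.054 | Tz mean -0.027  M from T,F 0.029
```

Emit:
send_rows([
  [0,0,4,0,-0.04,0,0],
  [0,0,4,0,-0.04,0,0],
])

```text
t: 13.75
tool_pos: [547.8, 6.5, 67.0]
orientation: [0.66, 0.752, 0.0, 0.0]
wrist_force: [-0.6, 1.4, -1.7]
opening: 0.499
```

```bash
python3 -c "
from h import *
feel(4,3)"
```

```text
t 13.85 yaw 97.50 q7 0.48 nut-in-tool [ 4.4 -0.8  1. ] bar-if-contact 151.8
F first [ 1.48 -0.4   1.66] mean [0.82 0.19 1.5 ] | M first 0.036 mean 0.025 | Tz mean -0.048  M from T,F 0.049
```

Emit:
send_rows([
  [0,0,4,0,-0.04,0,0],
  [0,0,4,0,-0.04,0,0],
])

```text
t: 14.05
tool_pos: [547.1, 6.4, 67.0]
orientation: [0.71, 0.704, 0.0, 0.0]
wrist_force: [0.9, 1.3, -1.8]
opening: 0.502
```

```bash
python3 -c "
from h import *
feel(4,3)"
```

```text
t 14.15 yaw 89.52 q7 0.39 nut-in-tool [ 4.3 -0.6  0.9] bar-if-contact 144.0
F first [1.34 0.89 1.81] mean [1.15 0.56 1.06] | M first 0.048 mean 0.038 | Tz mean -0.015  M from T,F 0.019
```

Emit:
send_rows([
  [0,0,4,0,-0.04,0,0],
  [0,0,4,0,-0.04,0,0],
])

```text
t: 14.35
tool_pos: [546.2, 6.4, 66.9]
orientation: [0.758, 0.653, 0.0, 0.0]
wrist_force: [1.6, 1.4, -1.9]
opening: 0.499
```

```bash
python3 -c "
from h import *
feel(4,3)"
```

```text
t 14.45 yaw 81.53 q7 0.30 nut-in-tool [ 4.3 -0.3  0.8] bar-if-contact 135.9
F first [1.65 1.39 1.88] mean [1.25 0.77 0.71] | M first 0.062 mean 0.044 | Tz mean -0.008  M from T,F 0.012
```

Emit:
send_rows([
  [0,0,4,0,-0.04,0,0],
  [0,0,4,0,-0.04,0,0],
])

```text
t: 14.65
tool_pos: [545.5, 6.6, 66.8]
orientation: [0.801, 0.598, 0.0, 0.0]
wrist_force: [2.2, 2.5, -0.7]
opening: 0.5
```

```bash
python3 -c "
from h import *
feel(4,3)"
```

```text
t 14.75 yaw 73.55 q7 0.21 nut-in-tool [ 4.2 -0.1  0.8] bar-if-contact 128.1
F first [3.04 1.42 0.7 ] mean [2.25 1.12 0.48] | M first 0.101 mean 0.075 | Tz mean -0.046  M from T,F 0.051
```

Emit:
send_rows([
  [0,0,4,0,-0.04,0,0],
  [0,0,4,0,-0.04,0,0],
])

```text
t: 14.95
tool_pos: [545.0, 7.1, 66.8]
orientation: [0.841, 0.541, 0.001, 0.0]
wrist_force: [3.5, 2.7, -2.4]
opening: 0.503
```

```bash
python3 -c "
from h import *
feel(4,3)"
```

```text
t 15.05 yaw 65.58 q7 0.12 nut-in-tool [ 3.9 -0.1  0.7] bar-if-contact 120.8
F first [3.93 2.03 2.45] mean [3.35 1.28 1.3 ] | M first 0.133 mean 0.108 | Tz mean -0.089  M from T,F 0.094
```

Emit:
send_rows([
  [0,0,4,0,-0.04,0,0],
])

```text
t: 15.15
tool_pos: [544.6, 7.3, 66.9]
orientation: [0.859, 0.513, 0.001, 0.0]
wrist_force: [3.4, 3.3, -2.7]
opening: 0.497
```

```bash
python3 -c "
from h import *
feel(4,3)"
```

```text
t 15.25 yaw 61.57 q7 0.08 nut-in-tool [3.8 0.1 0.8] bar-if-contact 116.9
F first [4.52 1.4  2.73] mean [4.46 1.64 1.4 ] | M first 0.142 mean 0.143 | Tz mean -0.133  M from T,F 0.139
```

Emit:
send_rows([
  [0,0,-8,0,0.06,0,0],
  [0,0,-8,0,0.06,0,0],
  [0,0,0,0,0,-3.5,0],
  [0,0,0,0,0,-3.5,0],
  [0,0,7.6,0,0,0,0],
  [0,0,7.6,0,0,0,0],
  [0,0,7.6,0,0,0,0],
  [0,0,7.6,0,0,0,0],
  [0,0,7.6,0,0,0,0],
  [0,0,7.6,0,0,0,0],
  [0,0,0,0,0,0,0],
])

```text
t: 16.35
tool_pos: [544.1, 6.0, 136.3]
orientation: [0.962, 0.274, -0.001, 0.0]
wrist_force: [0.0, 0.4, 0.4]
opening: 0.501
```

```bash
python3 -c "
from h import *
goto(2)"
```

```text
t 16.35 tcp [544.1   6.  136.3] yaw 31.84 jaw 121.84 q [-0.62  0.62  0.77  2.12 -0.7   0.67 -0.39] open 0.501
F [0.04 0.37 0.37] T [-0.025  0.113 -0.021] tilt [-0.002 -0.001 -1.   ]
delta to approach pose cm [-2.68 17.06  7.04]
```

Emit:
send_rows([
  [0,0,0,-0.67,4.26,0,0],
  [0,0,0,-0.67,4.26,0,0],
  [0,0,0,-0.67,4.26,0,0],
  [0,0,0,-0.67,4.26,0,0],
  [0,0,0,0,0,1.8,0],
  [0,0,0,0,0,0,0],
  [0,0,0,0,0,0,0],
])

```text
t: 17.05
tool_pos: [610.8, -152.1, 118.4]
orientation: [0.961, 0.275, -0.001, -0.001]
wrist_force: [0.1, -0.1, 0.8]
opening: 0.499
```

```bash
python3 -c "
from h import *
goto(2)
ci=camera_info('wrist'); p,d=read_camera('wrist');cv2.imwrite('pics/w6.png',p[:,:,::-1]); print(proj(ci,[*NUT[2],82]))
"
```

```text
t 17.05 tcp [ 610.8 -152.1  118.4] yaw 31.93 jaw 121.93 q [-0.29  0.72  0.71  1.94 -0.69  0.75 -0.18] open 0.499
F [ 0.08 -0.05  0.78] T [-0.05   0.141 -0.011] tilt [-0.002  0.001 -1.   ]
delta to approach pose cm [-0.02  0.12  5.24]
[[326.85618514 262.27584235]]
```

View pics/w6.png

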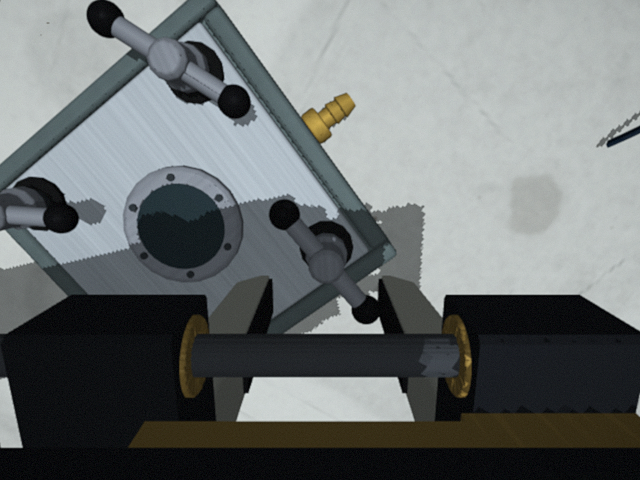

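Nut 2 sits at about (324,262), right where predicted, between the open fingers. I'll descend and engage.

Emit:
send_rows([
  [0,0,0,0,0.05,3,0],
  [0,0,0,0,0,2.2,0],
  [0,0,0,0,0,0,0],
  [0,0,6,0,-0.05,0,0],
  [0,0,4,0,-0.03,0,0],
])

```text
t: 17.6
tool_pos: [612.0, -151.6, 68.1]
orientation: [0.982, 0.188, 0.0, -0.0]
wrist_force: [-0.3, 0.3, 0.8]
opening: 0.502
```

```bash
python3 -c "
from h import *
feel(2,2)"
```

```text
t 17.65 yaw 21.46 q7 -0.26 nut-in-tool [3.4 0.4 2.1] bar-if-contact 77.8
F first [-0.18 -0.35 -0.8 ] mean [ 0.    0.07 -0.72] | M first -0.009 mean 0.001 | Tz mean 0.010  M from T,F -0.010
```

Emit:
send_rows([
  [0,0,4,0,-0.04,0,0],
])

```text
t: 17.75
tool_pos: [612.0, -151.3, 68.2]
orientation: [0.988, 0.155, 0.001, 0.0]
wrist_force: [-0.2, -0.6, 0.3]
opening: 0.502
```

```bash
python3 -c "
from h import *
feel(2,3)"
```

```text
t 17.85 yaw 17.86 q7 -0.31 nut-in-tool [3.5 0.5 1.8] bar-if-contact 74.0
F first [-0.39  0.45 -0.32] mean [ 0.06 -0.32  0.04] | M first -0.006 mean -0.002 | Tz mean 0.006  M from T,F -0.007
```

Emit:
send_rows([
  [0,0,4,0,-0.03,0,0],
])

```text
t: 17.95
tool_pos: [612.0, -151.2, 67.8]
orientation: [0.993, 0.121, 0.001, 0.0]
wrist_force: [1.7, -1.1, 0.1]
opening: 0.502
```

```bash
python3 -c "
from h import *
feel(2,3)"
```

```text
t 18.05 yaw 13.89 q7 -0.36 nut-in-tool [3.5 0.1 1.5] bar-if-contact 70.0
F first [ 1.4   1.44 -0.08] mean [ 0.71  0.17 -0.58] | M first 0.055 mean 0.022 | Tz mean -0.014  M from T,F 0.014
```

Emit:
send_rows([
  [0,0,4,0,-0.03,0,0],
])

```text
t: 18.15
tool_pos: [612.1, -151.0, 67.5]
orientation: [0.996, 0.087, 0.001, 0.0]
wrist_force: [2.9, -0.5, -1.0]
opening: 0.502
```

```bash
python3 -c "
from h import *
feel(2,3)"
```

```text
t 18.25 yaw 9.91 q7 -0.42 nut-in-tool [3.5 0.1 1.2] bar-if-contact 65.9
F first [2.76 1.04 1.04] mean [1.43 0.58 0.38] | M first 0.089 mean 0.047 | Tz mean -0.046  M from T,F 0.048
```

Emit:
send_rows([
  [0,0,4,0,-0.03,0,0],
  [0,0,4,0,-0.03,0,0],
])

```text
t: 18.45
tool_pos: [611.7, -150.6, 67.1]
orientation: [1.0, 0.016, 0.0, 0.0]
wrist_force: [1.8, -0.6, -1.4]
opening: 0.501
```

```bash
python3 -c "
from h import *
feel(2,3)"
```

```text
t 18.55 yaw 1.91 q7 -0.53 nut-in-tool [3.9 0.1 0.8] bar-if-contact 57.1
F first [1.75 0.67 1.36] mean [1.46 0.54 0.4 ] | M first 0.056 mean 0.047 | Tz mean -0.031  M from T,F 0.033
```

Emit:
send_rows([
  [0,0,4,0,-0.03,0,0],
  [0,0,4,0,-0.03,0,0],
])

```text
t: 18.75
tool_pos: [611.5, -150.1, 66.9]
orientation: [0.999, -0.053, 0.0, 0.0]
wrist_force: [1.9, -1.5, -2.2]
opening: 0.498
```

```bash
python3 -c "
from h import *
feel(2,3)"
```

```text
t 18.85 yaw -6.08 q7 -0.64 nut-in-tool [ 4.2 -0.1  0.7] bar-if-contact 48.5
F first [2.04 1.27 2.21] mean [1.46 0.75 1.49] | M first 0.071 mean 0.049 | Tz mean -0.049  M from T,F 0.053
```

Emit:
send_rows([
  [0,0,4,0,-0.03,0,0],
  [0,0,4,0,-0.03,0,0],
])

```text
t: 19.05
tool_pos: [611.5, -149.7, 66.8]
orientation: [0.992, -0.123, 0.0, 0.0]
wrist_force: [2.0, -2.1, -4.0]
opening: 0.498
```

```bash
python3 -c "
from h import *
feel(2,3)"
```

```text
t 19.15 yaw -14.07 q7 -0.75 nut-in-tool [ 4.1 -0.2  0.7] bar-if-contact 40.7
F first [2.46 1.57 4.05] mean [1.64 1.32 2.  ] | M first 0.087 mean 0.061 | Tz mean -0.083  M from T,F 0.088
```

Emit:
send_rows([
  [0,0,4,0,-0.03,0,0],
  [0,0,4,0,-0.03,0,0],
])

```text
t: 19.35
tool_pos: [611.9, -149.5, 66.8]
orientation: [0.981, -0.192, 0.001, 0.0]
wrist_force: [3.3, -3.0, -3.2]
opening: 0.498
```

```bash
python3 -c "
from h import *
feel(2,3)"
```

```text
t 19.45 yaw -22.07 q7 -0.87 nut-in-tool [ 3.7 -0.4  0.7] bar-if-contact 33.5
F first [4.19 1.57 3.23] mean [4.   1.56 2.91] | M first 0.135 mean 0.130 | Tz mean -0.108  M from T,F 0.116
```

Emit:
send_rows([
  [0,0,0,0,0,0,0],
  [0,0,0,0,0,0,0],
  [0,0,0,0,0,0,0],
])

```text
t: 19.75
tool_pos: [611.7, -149.2, 66.8]
orientation: [0.981, -0.192, 0.0, 0.0]
wrist_force: [3.7, -3.9, -3.8]
opening: 0.499
```

```bash
python3 -c "
from h import *
feel(2,3)"
```

```text
t 19.85 yaw -22.16 q7 -0.87 nut-in-tool [ 4.  -0.2  0.7] bar-if-contact 32.9
F first [4.92 2.24 3.85] mean [4.53 2.59 3.36] | M first 0.163 mean 0.156 | Tz mean -0.146  M from T,F 0.157
```

Emit:
send_rows([
  [0,0,4,0,-0.03,0,0],
  [0,0,4,0,-0.03,0,0],
  [0,0,4,0,-0.03,0,0],
  [0,0,4,0,-0.03,0,0],
])

```text
t: 20.25
tool_pos: [612.6, -149.0, 66.7]
orientation: [0.945, -0.328, 0.001, 0.001]
wrist_force: [5.1, -7.3, -8.3]
opening: 0.5
```

```bash
python3 -c "
from h import *
feel(2,3)"
```

```text
t 20.35 yaw -38.31 q7 -1.13 nut-in-tool [ 3.2 -0.7  0.6] bar-if-contact 18.3
F first [8.52 2.55 8.35] mean [8.02 2.25 7.09] | M first 0.269 mean 0.252 | Tz mean -0.239  M from T,F 0.252
```

Emit:
send_rows([
  [0,0,4,-0.02,-0.03,0,0],
  [0,0,4,-0.02,-0.03,0,0],
  [0,0,4,-0.02,-0.03,0,0],
  [0,0,4,0,-0.03,0,0],
])

```text
t: 20.75
tool_pos: [613.2, -149.2, 66.7]
orientation: [0.89, -0.457, 0.002, 0.002]
wrist_force: [5.8, -11.9, -10.5]
opening: 0.499
```

```bash
python3 -c "
from h import *
feel(2,3)"
```

```text
t 20.85 yaw -54.34 q7 -1.39 nut-in-tool [ 2.4 -1.   0.7] bar-if-contact 3.9
F first [13.01  2.23 10.58] mean [12.11  1.92 10.01] | M first 0.398 mean 0.369 | Tz mean -0.353  M from T,F 0.370
```

Emit:
send_rows([
  [0,0,4,-0.02,-0.03,0,0],
  [0,0,4,-0.02,-0.03,0,0],
  [0,0,1,0,0,0,0],
])

```text
t: 21.15
tool_pos: [613.5, -149.6, 66.8]
orientation: [0.851, -0.525, 0.003, 0.002]
wrist_force: [6.2, -13.7, -12.9]
opening: 0.502
```

```bash
python3 -c "
from h import *
feel(2,4)"
```

```text
t 21.30 yaw -63.24 q7 -1.55 nut-in-tool [ 1.7 -1.3  0.8] bar-if-contact 176.5
F first [14.96  0.6  12.99] mean [14.76  0.84 12.52] | M first 0.445 mean 0.441 | Tz mean -0.431  M from T,F 0.452
```

Emit:
send_rows([
  [0,0,-8,0,0.05,0,0],
  [0,0,-8,0,0.05,0,0],
  [0,0,0,0,0,-3.5,0],
  [0,0,0,0,0,-3.5,0],
  [0,0,-8,0,0,0,0],
  [0,0,-8,0,0,0,0],
  [0,0,-8,0,0,0,0],
  [0,0,-8,0,0,0,0],
  [0,0,-8,0,0,0,0],
  [0,0,-8,0,0,0,0],
  [0,0,-8,0,0,0,0],
  [0,0,-8,0,0,0,0],
])

```text
t: 22.5
tool_pos: [610.8, -145.6, 136.6]
orientation: [0.989, 0.149, -0.001, -0.001]
wrist_force: [-0.5, -0.8, -0.9]
opening: 0.503
```

Emit:
send_rows([
  [0,0,-8,0,0,0,0],
  [0,0,-8,0,0,0,0],
  [0,0,-8,0,0,0,0],
  [0,0,-8,0,0,0,0],
  [0,0,-8,0,0,0,0],
  [0,0,-8,0,0,0,0],
  [0,0,-8,0,0,0,0],
  [0,0,0,0,0,0,0],
])

```text
t: 23.3
tool_pos: [610.9, -146.1, 136.8]
orientation: [0.804, 0.594, -0.0, -0.001]
wrist_force: [0.0, 0.4, -0.1]
opening: 0.501
```

```bash
python3 -c "
from h import *
goto(4)"
```

```text
t 23.3 tcp [ 610.9 -146.1  136.8] yaw 72.94 jaw 162.94 q [-0.1   0.61  0.38  1.92 -0.34  0.68  0.19] open 0.501
F [ 0.01  0.37 -0.05] T [-0.055  0.105  0.033] tilt [-0.001  0.001 -1.   ]
delta to approach pose cm [ 12.6  -10.75   7.11]
```

Emit:
send_rows([
  [0,0,0,3.15,-2.69,0,0],
  [0,0,0,3.15,-2.69,0,0],
  [0,0,0,3.15,-2.69,0,0],
  [0,0,0,3.15,-2.69,0,0],
  [0,0,0,0,0,2,0],
  [0,0,0,0,0,0,0],
  [0,0,0,0,0,0,0],
])

```text
t: 24.0
tool_pos: [546.3, 5.3, 116.8]
orientation: [0.806, 0.592, -0.001, -0.0]
wrist_force: [-0.5, -0.8, 1.1]
opening: 0.499
```

```bash
python3 -c "
from h import *
goto(4)
ci=camera_info('wrist'); p,d=read_camera('wrist');cv2.imwrite('pics/w7.png',p[:,:,::-1]); print(proj(ci,[*NUT[4],78]))
"
```

```text
t 24.0 tcp [546.3   5.3 116.8] yaw 72.6 jaw 162.6 q [-0.37  0.56  0.37  2.12 -0.39  0.53 -0.01] open 0.499
F [-0.48 -0.76  1.11] T [-0.058  0.097  0.03 ] tilt [-0.001 -0.    -1.   ]
delta to approach pose cm [ 0.02 -0.14  5.08]
[[321.31603579 259.7287125 ]]
```

View pics/w7.png

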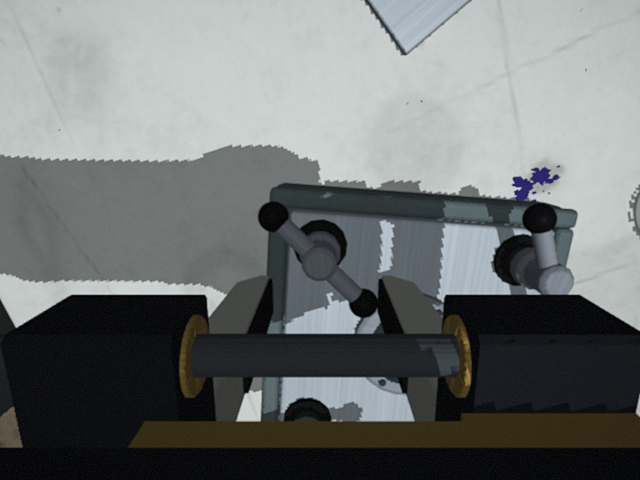

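Nut 4's hub is at about (318,259), as predicted, and its bar is clear of both fingers. I'll descend and turn.

Emit:
send_rows([
  [0,0,0,0,-0.1,3,0],
  [0,0,0,0,0,2.2,0],
  [0,0,0,0,0,0,0],
  [0,0,6,0,-0.05,0,0],
  [0,0,4,0,-0.03,0,0],
])

```text
t: 24.55
tool_pos: [546.1, 5.8, 65.9]
orientation: [0.855, 0.518, 0.001, 0.0]
wrist_force: [2.9, 4.1, -3.1]
opening: 0.5
```

```bash
python3 -c "
from h import *
feel(4,2)"
```

```text
t 24.60 yaw 62.25 q7 -0.08 nut-in-tool [ 4.  -1.9 -0.1] bar-if-contact 117.2
F first [4.96 0.66 3.06] mean [3.51 0.64 1.58] | M first 0.146 mean 0.105 | Tz mean -0.114  M from T,F 0.124
```

Emit:
send_rows([
  [0,0,4,0,-0.03,0,0],
  [0,0,4,0,-0.03,0,0],
])

```text
t: 24.8
tool_pos: [546.6, 6.9, 66.1]
orientation: [0.888, 0.459, 0.002, 0.001]
wrist_force: [5.1, 2.0, -2.2]
opening: 0.499
```

```bash
python3 -c "
from h import *
feel(4,2)"
```

```text
t 24.85 yaw 54.40 q7 -0.17 nut-in-tool [ 3.  -2.3  0. ] bar-if-contact 111.3
F first [4.54 3.03 2.24] mean [4.37 2.26 1.98] | M first 0.161 mean 0.148 | Tz mean -0.161  M from T,F 0.178
```

Emit:
send_rows([
  [0,0,4,-0.02,-0.03,0,0],
  [0,0,4,-0.02,-0.03,0,0],
  [0,0,4,-0.02,-0.03,0,0],
  [0,0,4,-0.02,-0.03,0,0],
])

```text
t: 25.25
tool_pos: [545.4, 6.8, 65.9]
orientation: [0.944, 0.331, 0.002, 0.001]
wrist_force: [6.8, 1.1, -6.7]
opening: 0.501
```

```bash
python3 -c "
from h import *
feel(4,3)"
```

```text
t 25.35 yaw 38.71 q7 -0.34 nut-in-tool [ 3.2 -2.4 -0.2] bar-if-contact 95.3
F first [5.98 3.39 6.69] mean [5.75 2.9  5.9 ] | M first 0.206 mean 0.194 | Tz mean -0.286  M from T,F 0.309
```

Emit:
send_rows([
  [0,0,4,-0.02,-0.03,0,0],
  [0,0,4,-0.02,-0.03,0,0],
  [0,0,4,-0.02,-0.03,0,0],
])

```text
t: 25.65
tool_pos: [544.7, 7.0, 65.8]
orientation: [0.973, 0.231, 0.002, 0.001]
wrist_force: [7.5, 0.3, -8.6]
opening: 0.501
```

```bash
python3 -c "
from h import *
feel(4,4)"
```

```text
t 25.80 yaw 26.82 q7 -0.48 nut-in-tool [ 3.3 -2.4 -0.2] bar-if-contact 83.3
F first [6.84 3.09 8.61] mean [6.65 2.6  7.39] | M first 0.227 mean 0.216 | Tz mean -0.328  M from T,F 0.352
```

Emit:
send_rows([
  [0,0,2,0,-0.01,0,0],
])

```text
t: 25.9
tool_pos: [544.6, 7.1, 65.8]
orientation: [0.977, 0.215, 0.002, 0.001]
wrist_force: [7.5, -0.2, -9.7]
opening: 0.501
```

```bash
python3 -c "
from h import *
s=get_state();print(s['torque'],s['wrist_force'])
p,d=read_camera('wrist');cv2.imwrite('pics/w8.png',p[:,:,::-1])
feel(4,6)"
```

```text
[ 0.15907539 -1.45709972  0.4685441 ] [ 7.45882286 -0.17040813 -9.74390416]
t 26.20 yaw 24.85 q7 -0.50 nut-in-tool [ 3.2 -2.5 -0.2] bar-if-contact 81.5
F first [6.66 2.32 9.57] mean [6.81 2.67 8.96] | M first 0.214 mean 0.222 | Tz mean -0.351  M from T,F 0.377
```

View pics/w8.png

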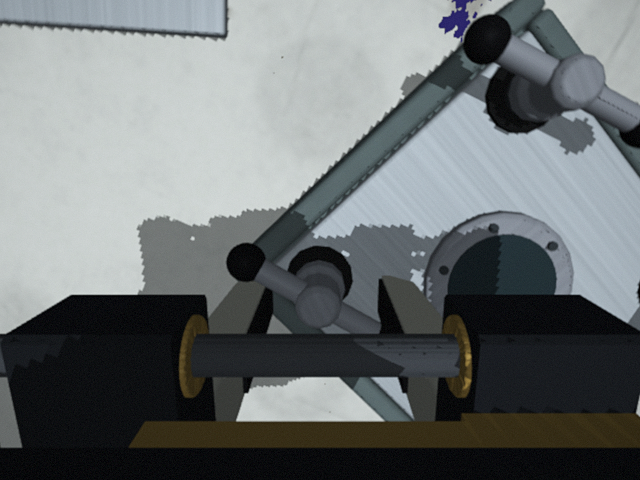

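```bash
python3 -c "
from h import *
ci=camera_info('wrist')
b=rayz(ci,[246.],[262.],np.array([75.]))[0];h=rayz(ci,[320.],[305.],np.array([84.]))[0]
print(b,h,NUT[4]);d=b[:2]-np.array(NUT[4]);print(np.hypot(*d),np.degrees(np.arctan2(d[1],d[0]))%180)
d=b[:2]-h[:2];print(np.hypot(*d),np.degrees(np.arctan2(d[1],d[0]))%180)
"
```

```text
[548.24119555  44.15657669  75.        ] [547.32366891  10.43186296  84.        ] (546.4, 10.7)
33.507201094800536 86.85005339129265
33.73719270856729 88.44157493653611
```

Emit:
send_rows([
  [0,0,3,0,-0.02,0,0],
  [0,0,3,0,-0.02,0,0],
])

```text
t: 26.4
tool_pos: [544.3, 7.2, 65.7]
orientation: [0.987, 0.163, 0.002, 0.001]
wrist_force: [7.4, -0.4, -9.4]
opening: 0.502
```

```bash
python3 -c "
from h import *
s=get_state();print(s['torque'],s['wrist_force'])
feel(4,4)"
```

```text
[ 0.02776833 -1.4726328   0.53271073] [ 7.37177471 -0.3777703  -9.39232527]
t 26.55 yaw 18.83 q7 -0.57 nut-in-tool [ 3.1 -2.6 -0.3] bar-if-contact 75.6
F first [6.82 2.71 9.42] mean [6.33 2.3  8.87] | M first 0.223 mean 0.205 | Tz mean -0.443  M from T,F 0.466
```

Emit:
send_rows([
  [0,0,-8,0,0.05,0,0],
  [0,0,-8,0,0.05,0,0],
  [0,0,0,0,0,-3.5,0],
  [0,0,0,0,0,-3.5,0],
  [0,0,-6,0,0,0,0],
  [0,0,-6,0,0,0,0],
  [0,0,0,0,0,0,0],
])

```text
t: 27.25
tool_pos: [542.3, 6.3, 136.1]
orientation: [0.918, 0.397, 0.001, -0.0]
wrist_force: [0.2, -0.3, -0.2]
opening: 0.499
```

```bash
python3 -c "
from h import *
goto(3)"
```

```text
t 27.25 tcp [542.3   6.3 136.1] yaw 46.84 jaw 136.84 q [-0.49  0.55  0.55  2.12 -0.51  0.6  -0.33] open 0.499
F [ 0.21 -0.29 -0.17] T [-0.058  0.12   0.013] tilt [ 0.001  0.001 -1.   ]
delta to approach pose cm [ 4.61 11.54  7.03]
```

Emit:
send_rows([
  [0,0,0,1.53,3.85,0,0],
  [0,0,0,1.53,3.85,0,0],
  [0,0,0,1.53,3.85,0,0],
  [0,0,0,0,0,2,0],
  [0,0,0,0,0,0,0],
  [0,0,0,0,0,0,0],
])

```text
t: 27.85
tool_pos: [656.5, -39.1, 114.6]
orientation: [0.918, 0.396, -0.001, -0.0]
wrist_force: [-0.3, 0.6, 0.1]
opening: 0.504
```

```bash
python3 -c "
from h import *
goto(3)
ci=camera_info('wrist'); p,d=read_camera('wrist');cv2.imwrite('pics/w9.png',p[:,:,::-1]); print(proj(ci,[*NUT[3],78]))
"
```

```text
t 27.85 tcp [656.5 -39.1 114.6] yaw 46.63 jaw 136.63 q [-0.36  0.7   0.53  1.87 -0.52  0.72 -0.29] open 0.504
F [-0.29  0.57  0.07] T [0.001 0.101 0.032] tilt [-0.002  0.    -1.   ]
delta to approach pose cm [0.12 0.11 4.86]
[[326.50846886 259.4950416 ]]
```

View pics/w9.png

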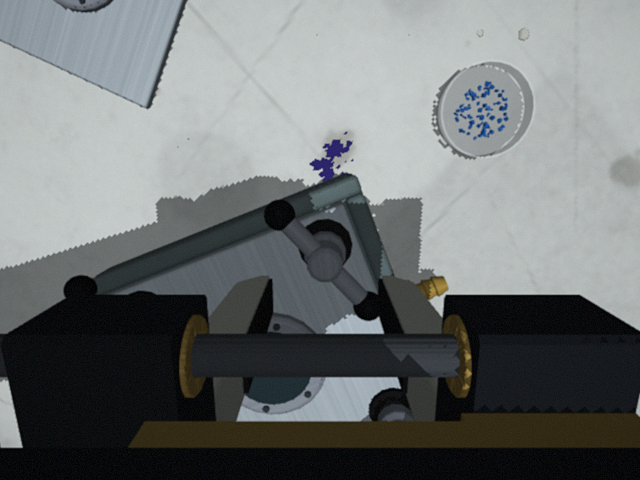

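Nut 3's hub is at about (325,259), as predicted, and its bar is clear of the fingers. I'll descend and turn.

Emit:
send_rows([
  [0,0,0,0,0,3,0],
  [0,0,0,0,0,1.9,0],
  [0,0,0,0,0,0,0],
  [0,0,6,0,-0.05,0,0],
  [0,0,4,0,-0.03,0,0],
  [0,0,4,0,-0.03,0,0],
])

```text
t: 28.5
tool_pos: [658.5, -37.7, 67.8]
orientation: [0.96, 0.28, 0.002, 0.0]
wrist_force: [5.8, 0.5, -3.1]
opening: 0.504
```

```bash
python3 -c "
from h import *
feel(3,2)"
```

```text
t 28.55 yaw 32.36 q7 -0.43 nut-in-tool [ 3.4 -0.1  1.8] bar-if-contact 88.6
F first [5.11 2.7  3.17] mean [4.21 1.48 1.08] | M first 0.174 mean 0.135 | Tz mean -0.104  M from T,F 0.109
```

Emit:
send_rows([
  [0,0,4,0,-0.03,0,0],
  [0,0,4,0,-0.03,0,0],
])

```text
t: 28.75
tool_pos: [659.1, -37.0, 67.8]
orientation: [0.977, 0.214, 0.003, 0.001]
wrist_force: [7.2, -0.7, -4.9]
opening: 0.5
```

```bash
python3 -c "
from h import *
feel(3,3)"
```

```text
t 28.85 yaw 24.71 q7 -0.53 nut-in-tool [ 2.8 -0.2  1.8] bar-if-contact 82.1
F first [6.2  3.58 4.89] mean [5.32 1.77 2.34] | M first 0.214 mean 0.171 | Tz mean -0.187  M from T,F 0.193
```

Emit:
send_rows([
  [0,0,4,-0.02,-0.02,0,0],
  [0,0,4,-0.02,-0.02,0,0],
  [0,0,4,-0.02,-0.02,0,0],
  [0,0,4,-0.02,-0.02,0,0],
  [0,0,4,-0.02,-0.02,0,0],
])

```text
t: 29.35
tool_pos: [658.9, -36.4, 67.6]
orientation: [0.999, 0.041, 0.003, 0.001]
wrist_force: [11.5, -0.1, -10.7]
opening: 0.503
```

```bash
python3 -c "
from h import *
feel(3,3)"
```

```text
t 29.45 yaw 4.73 q7 -0.79 nut-in-tool [ 2.8 -0.7  1.5] bar-if-contact 62.2
F first [11.37  1.05 10.76] mean [10.04  1.11  9.33] | M first 0.337 mean 0.299 | Tz mean -0.358  M from T,F 0.368
```

Emit:
send_rows([
  [0,0,4,-0.02,-0.02,0,0],
  [0,0,4,-0.02,-0.02,0,0],
  [0,0,1.5,0,-0.01,0,0],
])

```text
t: 29.75
tool_pos: [658.8, -36.3, 67.5]
orientation: [0.999, -0.042, 0.004, 0.001]
wrist_force: [12.6, -1.9, -9.8]
opening: 0.503
```

```bash
python3 -c "
from h import *
feel(3,4)"
```

```text
t 29.90 yaw -4.65 q7 -0.91 nut-in-tool [ 2.6 -1.1  1.5] bar-if-contact 53.1
F first [12.68  0.86  9.9 ] mean [12.1   1.17  9.74] | M first 0.374 mean 0.360 | Tz mean -0.416  M from T,F 0.432
```

Emit:
send_rows([
  [0,0,-8,0,0.05,0,0],
  [0,0,-8,0,0.05,0,0],
  [0,0,0,0,0,-3.5,0],
  [0,0,0,0,0,-3.5,0],
  [0,0,-8,0,0,0,0],
  [0,0,-8,0,0,0,0],
  [0,0,-8,0,0,0,0],
  [0,0,-8,0,0,0,0],
  [0,0,-8,0,0,0,0],
  [0,0,-8,0,0,0,0],
  [0,0,-8,0,0,0,0],
  [0,0,-8,0,0,0,0],
])

```text
t: 31.1
tool_pos: [654.8, -37.5, 137.5]
orientation: [0.79, 0.613, 0.0, 0.0]
wrist_force: [0.0, -0.0, -0.1]
opening: 0.499
```

Emit:
send_rows([
  [0,0,-8,0,0,0,0],
  [0,0,-8,0,0,0,0],
  [0,0,-8,0,0,0,0],
  [0,0,-8,0,0,0,0],
  [0,0,-8,0,0,0,0],
  [0,0,-8,0,0,0,0],
  [0,0,-5,0,0,0,0],
  [0,0,0,0,0,0,0],
])

```text
t: 31.9
tool_pos: [654.9, -38.0, 137.4]
orientation: [0.436, 0.9, 0.0, 0.001]
wrist_force: [0.2, 0.4, 0.9]
opening: 0.501
```

```bash
python3 -c "
from h import *
goto(1)"
```

```text
t 31.9 tcp [654.9 -38.  137.4] yaw 128.29 jaw 38.29 q [-0.13  0.61  0.15  1.84 -0.13  0.7   0.77] open 0.501
F [0.19 0.38 0.85] T [ 0.017  0.034 -0.027] tilt [ 0.001 -0.001 -1.   ]
delta to approach pose cm [  3.88 -16.26   7.12]
```

Emit:
send_rows([
  [0,0,0,0.97,-4.07,0,0],
  [0,0,0,0.97,-4.07,0,0],
  [0,0,0,0.97,-4.07,0,0],
  [0,0,0,0.97,-4.07,0,0],
  [0,0,0,0,0,2,0],
  [0,0,0,0,0,0,0],
  [0,0,0,0,0,0,0],
])

```text
t: 32.6
tool_pos: [503.8, -107.5, 116.3]
orientation: [0.437, 0.899, 0.0, 0.0]
wrist_force: [0.1, 0.8, 0.1]
opening: 0.499
```

```bash
python3 -c "
from h import *
goto(1)
ci=camera_info('wrist'); p,d=read_camera('wrist');cv2.imwrite('pics/w10.png',p[:,:,::-1]); print(proj(ci,[*NUT[1],78]))
"
```

```text
t 32.6 tcp [ 503.8 -107.5  116.3] yaw 128.17 jaw 38.17 q [ 0.02  0.51  0.12  2.18 -0.13  0.47  0.9 ] open 0.499
F [0.1  0.76 0.09] T [-0.028  0.031 -0.012] tilt [ 0.001 -0.    -1.   ]
delta to approach pose cm [-0.04 -0.08  5.03]
[[322.40025349 260.05723659]]
```

View pics/w10.png

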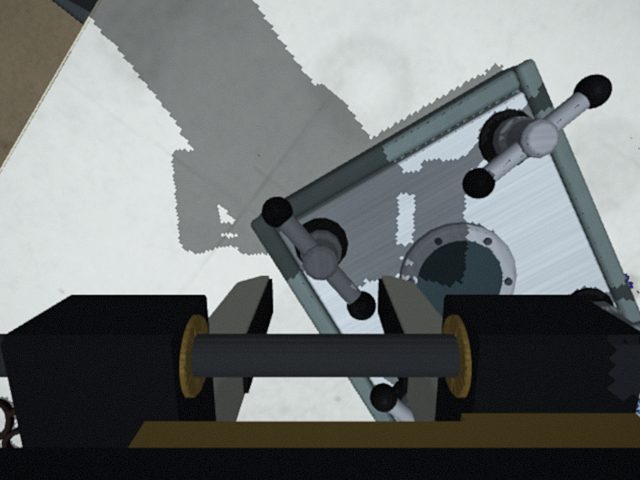

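Nut 1's hub is at about (320,259), as predicted, and the fingers are clear. I'll descend and turn.

Emit:
send_rows([
  [0,0,0,0,-0.05,3,0],
  [0,0,0,0,0,2,0],
  [0,0,0,0,0,0,0],
  [0,0,6,0,-0.05,0,0],
  [0,0,4,0,-0.03,0,0],
  [0,0,4,0,-0.03,0,0],
])

```text
t: 33.25
tool_pos: [502.7, -107.4, 66.8]
orientation: [0.544, 0.839, 0.001, 0.0]
wrist_force: [-0.1, 5.5, -1.9]
opening: 0.496
```

```bash
python3 -c "
from h import *
feel(1,2)"
```

```text
t 33.30 yaw 113.93 q7 0.77 nut-in-tool [ 3.4 -1.   0.7] bar-if-contact 170.1
F first [5.05 2.19 1.91] mean [3.69 1.61 2.26] | M first 0.167 mean 0.122 | Tz mean -0.074  M from T,F 0.084
```

Emit:
send_rows([
  [0,0,4,-0.01,-0.03,0,0],
  [0,0,4,-0.01,-0.03,0,0],
])

```text
t: 33.5
tool_pos: [502.3, -107.2, 66.6]
orientation: [0.6, 0.8, 0.001, -0.0]
wrist_force: [0.6, 6.0, -3.1]
opening: 0.501
```

```bash
python3 -c "
from h import *
feel(1,3)"
```

```text
t 33.60 yaw 106.31 q7 0.69 nut-in-tool [ 3.2 -1.2  0.5] bar-if-contact 162.9
F first [5.56 2.29 3.07] mean [4.85 2.8  2.88] | M first 0.182 mean 0.168 | Tz mean -0.130  M from T,F 0.145
```

Emit:
send_rows([
  [0,0,4,-0.02,-0.02,0,0],
  [0,0,4,-0.02,-0.02,0,0],
  [0,0,4,-0.02,-0.02,0,0],
  [0,0,4,-0.02,-0.02,0,0],
  [0,0,4,-0.02,-0.02,0,0],
])

```text
t: 34.1
tool_pos: [501.8, -107.0, 66.3]
orientation: [0.729, 0.684, 0.001, -0.001]
wrist_force: [3.9, 9.2, -7.6]
opening: 0.5
```

```bash
python3 -c "
from h import *
feel(1,4)"
```

```text
t 34.25 yaw 86.50 q7 0.49 nut-in-tool [ 2.6 -1.6  0.3] bar-if-contact 144.4
F first [9.35 3.28 7.66] mean [9.03 2.87 7.54] | M first 0.302 mean 0.289 | Tz mean -0.285  M from T,F 0.307
```

Emit:
send_rows([
  [0,0,4,-0.02,-0.02,0,0],
  [0,0,4,-0.02,-0.02,0,0],
  [0,0,4,-0.02,-0.02,0,0],
])

```text
t: 34.55
tool_pos: [501.3, -107.4, 66.2]
orientation: [0.796, 0.605, 0.001, -0.001]
wrist_force: [4.0, 9.2, -11.3]
opening: 0.501
```

```bash
python3 -c "
from h import *
feel(1,4)"
```

```text
t 34.70 yaw 74.53 q7 0.36 nut-in-tool [ 2.6 -1.7  0.1] bar-if-contact 132.3
F first [ 9.89  1.4  11.32] mean [9.66 2.29 9.76] | M first 0.299 mean 0.301 | Tz mean -0.331  M from T,F 0.353
```

Emit:
send_rows([
  [0,0,3,0,-0.02,0,0],
  [0,0,3,0,-0.02,0,0],
])

```text
t: 34.9
tool_pos: [501.1, -107.5, 66.1]
orientation: [0.827, 0.562, 0.001, -0.001]
wrist_force: [4.5, 7.7, -8.8]
opening: 0.503
```

```bash
python3 -c "
from h import *
feel(1,6)"
```

```text
t 35.15 yaw 68.55 q7 0.30 nut-in-tool [ 2.7 -1.8  0.2] bar-if-contact 126.3
F first [8.77 1.32 8.84] mean [8.38 1.31 8.89] | M first 0.265 mean 0.254 | Tz mean -0.372  M from T,F 0.390
```

Emit:
send_rows([
  [0,0,3,0,-0.02,0,0],
])

```text
t: 35.25
tool_pos: [500.9, -107.5, 66.2]
orientation: [0.841, 0.541, 0.001, -0.001]
wrist_force: [5.2, 5.3, -11.8]
opening: 0.499
```

```bash
python3 -c "
from h import *
feel(1,4)"
```

```text
t 35.40 yaw 65.53 q7 0.26 nut-in-tool [ 2.6 -1.8  0.1] bar-if-contact 123.3
F first [ 6.99  2.56 11.79] mean [ 8.07  1.56 11.23] | M first 0.227 mean 0.248 | Tz mean -0.419  M from T,F 0.438
```

Emit:
send_rows([
  [0,0,-8,0,0.05,0,0],
  [0,0,-8,0,0.05,0,0],
  [0,0,0,0,0,-3.5,0],
  [0,0,0,0,0,-3.5,0],
  [0,0,0,0,0,-4,0],
  [0,0,0,4,0,-4,0],
  [0,0,0,4,0,0,0],
  [0,0,0,4,0,0,0],
  [0,0,0,4,0,0,0],
  [0,0,0,4,0,0,0],
  [0,0,0,0,0,0,0],
])

```text
t: 36.5
tool_pos: [530.7, 88.6, 211.8]
orientation: [0.756, 0.654, 0.001, -0.001]
wrist_force: [0.3, -0.9, -0.0]
opening: 0.498
```

```bash
python3 -c "
from h import *
rep()
for n,a in(('wrist',None),('side',(180,300,250,410)),('top',(210,315,270,375))):
    p,d=read_camera(n); p=p[:,:,::-1]
    if a: p=cv2.resize(p[a[0]:a[1],a[2]:a[3]],(800,600) if n=='side' else (600,600),interpolation=cv2.INTER_CUBIC)
    cv2.imwrite('pics/f_%s.png'%n,p)
"
```

```text
t 36.5 tcp [530.7  88.6 211.8] yaw 81.76 jaw 171.76 q [-0.63  0.42  0.51  2.06 -0.3   0.73 -0.08] open 0.498
F [ 0.3  -0.89 -0.  ] T [-0.08   0.068  0.007] tilt [ 0.001  0.002 -1.   ]
```

View pics/f_side.png

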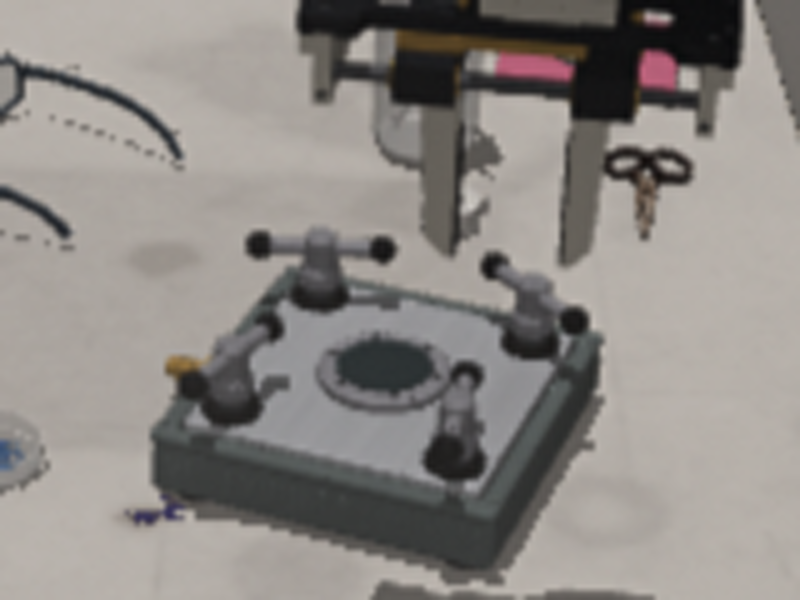

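View pics/f_top.png

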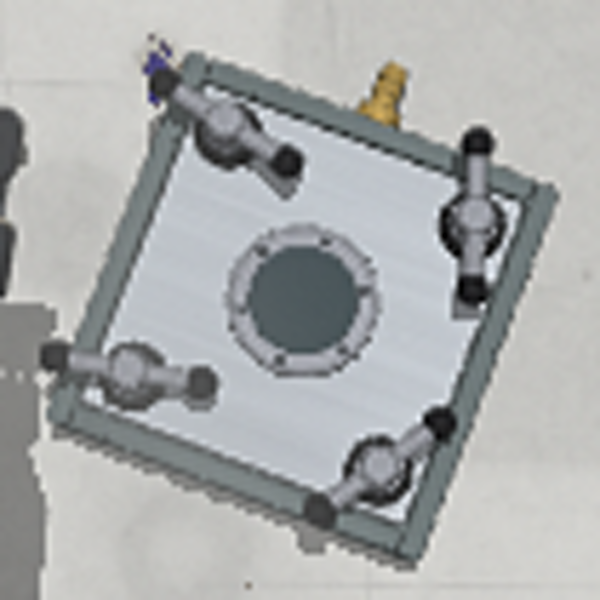

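```bash
python3 - <<'E'
from sq import *
uv=np.array([(162,82),(287,160),(479,141),(472,288),(320,511),(440,423),(53,355),(202,383)],float)*105/600+[269.5,209.5]
fit(camera_info("top"),uv,[3,2,1,4],z=76)
E
```

```text
scale 1.0074341451862938 yaw -21.5751133809069 centre [580.99231969 -69.70821312]
3 meas [661.9 -34.5] fit [661.4 -34.9] bar 57.0 len 69.3
2 meas [ 616.3 -150.8] fit [ 615.8 -150.2] bar 176.2 len 69.1
1 meas [ 499.6 -104.7] fit [ 500.5 -104.6] bar 125.5 len 68.4
4 meas [546.1  11.2] fit [546.1  10.7] bar 78.6 len 70.1
```

```bash
python3 -c "
from bench import *
print(close_job())"
```

```text
the job is handed in; nothing more can be done
None
```

All four nuts are tightened by hand in two crosswise rounds, and the job is handed in at about 37 s of the 72 s allowed. I turned each nut with the half-open fingers straddling its handle. The first round went 3, 1, 4, 2. The second went 2, 4, 3, 1, and the first-round feel came out at about 0.12–0.14 N·m per nut.

| Nut | Final feel (N·m) | Estimated load (N) |
|---|---|---|
| 2 | 0.45 | 42 |
| 4 | 0.45 | 41–44 |
| 3 | 0.43 | 39–42 |
| 1 | 0.44 | 40–50 |

- **Load estimates:** these come from the moment felt and from how far each nut turned after it began to bear. I had no direct reading of clamping load. All are inside the 28–70 N range; nut 1 is the least certain, because the angle and the moment agree less well there.
- **Disagreeing check:** on nuts 4 and 1, and slightly on 3, the sideways-force estimate read lower than the moment. On 4 and 1 it was about half, which I put down to both fingers bearing at once. I went by the moment and the handle angle.
- **Last pictures:** the cover looked flat in its recess and the arm stood clear with no contact force. I did not measure the bystanders' positions; I saw none of them touched.

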